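Open the counterweighted retainer of a vial rack and load a vial

ROBOT

A 7-joint arm with a two-finger parallel gripper is mounted at the origin on the work surface; the furniture and walls round the work are solid. World frame = base frame: x ahead of the robot, y to its left, z up, the work surface at z = 0. Lengths are in m, angles in rad, forces in N, time in s.
With the tool pointing down it reaches from about 0.4 to 0.875 m from the base axis. Payload 6.5 kg.
Tool frame: the origin (TCP) lies between the finger pads; the fingertips stand 14 mm ahead of it and the grasp point (between the pads) lies 5 mm behind it; y points along the fingers, z is the direction in which the jaws open and shut, and the axes are right-handed (so a half turn about y gives the same grasp; the last joint's range is limited). The gripper opens to 88 mm and grips with 3 to 60 N. Pads are 18 mm wide; open, the fingers measure 123 mm over their backs; the gripper's body (75 mm by 187 mm) begins 45 mm behind the grasp point.
Start: joints at [-1.405, 0.536, -0.004, 1.538, 0.003, 1.067, -0.071], TCP at [0.149, 0.633, 0.253] pointing down, gripper open.
Joint ranges: [-2.7, 2.7], [-0.37, 2.16], [-1.27, 1.26], [0.24, 2.4], [-1.31, 4.45], [0.19, 1.91], [-2.76, 2.76]. Speed limits (rad/s): [2.39, 2.39, 3.14, 3.14, 3.14, 3.14, 3.14].

INTERFACE

Orientations are given as [roll, pitch, yaw] about the fixed x, y, z axes, in that order (R = Rz(yaw) Ry(pitch) Rx(roll)).
In Python, from rig import robot gives the robot as it stands.
- The arm moves only by the tool move_arm, never from a script. Its argument "targets" is a list that holds one entry, the list of rows, each a list of 5 numbers: the shift along the tool's x, y, z in m, then the turn about the tool's y in degrees, then the finger opening in m, from 0 to 0.0881. A call has 1 to 10 rows; each row is the pose to reach, as a shift and turn from the pose measured when the call began, along the tool's axes at that moment; what a row does not reach only later rows make up. A row lasts 1/12 s, in which the tool goes at most 41.7 mm and 7.16 degrees, less where a joint would pass 70% of its speed; a pose out of reach is approached as far as the arm can. A call with a gripper value outside its range is refused whole. The fingers move at their own pace and stop on an object; "grip_force" is the grip in N (left out, the last holds). Time passes only in rows, so rows that repeat a pose let the fingers close. It gives the time, the measured TCP pose, the force and the opening at its end, in the units of the state.
- robot.state(): the state, without advancing time (a new reading comes with each control period).
- robot.capture(name): name is "scene" or "top" or "wrist"; returns a dict with "image" (480x640x3 uint8, red, green, blue), "range_z" (480x640 float32, m along the optical axis (not along the pixel's ray), 0 where there is no reading), "intrinsics" (3x3 intrinsics, pixels), "rvec" (rotation vector, rad) and "tvec" (3), from world to camera coordinates, as OpenCV has them; the wrist camera has in their place "tool_from_camera" (4x4, takes a point from camera to tool coordinates, whose origin is the TCP and whose axes are the tool frame's). Camera axes: x right, y down, z forward; pixel columns grow to the right and rows downward; lengths in m; the calibration is good to about 2 mm. A picture is of the moment at which its call begins: read the wrist's pose just before it.
- robot.sign_off(): hands the job in, once; it reports no verdict.
The state is a dict: "time": time; "qpos": joint angles; "qvel": joint speeds; "tau": joint torques, N m; "eef_pos": TCP position; "orientation": TCP orientation; "wrist_force": force on the tool from outside, world axes, zero at the start; "torque": the same for the moment, N m; "finger_gap": opening from 0.0 (shut) to 1.0 (fully open).
Only numpy, scipy, OpenCV 4.12 (cv2) and the standard library are available. Lean on these libraries where they do the work, as an engineer would, in place of code of your own. Each camera call takes 0.05 s, during which the arm holds its last target.

TASK

Swing the vial rack's counterweighted retaining arm up and over past its balance point until it rests open on its stop by itself; ease it onto the stop, neither letting it slam nor forcing it. Then stand the loose black-capped vial upright in the rack's empty well, all the way down, without forcing it. Leave the two vials already in the rack and the glue stick where they are.

Things in the scene. Friction and masses are not known exactly. Their poses are not given: they have to be found in the camera images.
- rack: Vial rack fixed to the table: white block 50 x 158 x 38 mm (x, y, z) on a base plate 92 x 270 x 8 mm (y = -105 to +165). Origin on the table under the block's centre; y runs along the three wells (x = 0, y = -48, 0, 48), from the handle end to the pivot post (12 x 40 mm, 124 high, at x = 29, y = 100). Wells: 27.6 mm wide, chamfered, mouths at z = 38, floors at z = 10 mm.
- empty_well (a point): Centre of the floor of the empty well, the one nearest the handle end (10 mm above the table, 28 mm below the well's mouth). The closed arm covers it.
- pivot (a point): Pivot of the retaining arm, 110 mm above the table in the arm's plane (rack x = 0, y = +100 mm). The axis is level, along the rack's x axis; the arm turns freely on it, with slight friction.
- retainer: Retaining arm (12 mm bar) with counterweight (steel disc, 50 mm across, on a bent tail). Origin on the pivot. Closed, it lies level over the vials along the rack's -y; the handle swings up, then over to the rack's +y. Lifting takes about 1 to 3 N at the handle; the balance point lies 50 to 70 degrees above level (the weight differs each run); beyond it the arm falls open by itself.
- handle (a point): Grip point on the arm's cross handle: a level round black bar, 14 mm thick, along the rack's x axis, sticking out 70 mm from the arm's plane to the rack's -x. The point is on the bar's axis, 45 mm from that plane, 190 mm from the pivot axis; 110 mm above the table when closed. Pinched from above, the bar turns between the pads, so the tool need not tilt.
- stop_peg: Steel peg on the arm, 70 mm from the pivot; origin on the bar's centre line. It meets an adjustable, springy stop, set anew each run: the arm then rests 98 to 135 degrees from closed. The setting is not reported: feel or see it. The stop yields about 1 mm per 2 N at the handle. Limits: 35 N on the peg (about 12 N at the handle), 2 rad/s of the arm (reached in a free fall of 4 to 7 degrees).
- loose_vial: The vial to load: clear glass, black cap, 23.6 mm in diameter, 59 mm high, 22 g, standing upright on the table to the right of the rack. Origin: centre of its underside, z up. Grip it 35 to 50 mm above the origin so that its lower part enters the well. It must not press on the rack with more than 30 N.
- vial_near: White-capped vial of the same diameter in the middle well, 59 mm high; origin at the centre of its underside. Leave it.
- vial_far: Blue-capped vial in the well nearest the pivot; origin at the centre of its underside. Leave it.
- glue_stick: Yellow and white glue stick standing upright on the table near the loose vial (they may change places): 24 mm in diameter, 84 mm high; origin at the centre of its underside. Leave it.
Not all that is in view belongs to the job. Leave any red look-alike of the loose_vial alone.

How it is judged:
On the way:
1. the arm rests open on its stop by itself, past upright, let go of (y of handle in the frame of rack above 0.11 m and contact force between stop_peg and anything else above 0.3 N and angular speed of retainer below 0.1 rad/s and contact force between each of the arm, the fingers and retainer below 0.05 N), for 0.3 s.
At the end, for the whole second after the job is handed in: The retaining arm is past upright (its handle at least 10 mm beyond the pivot) and rests still on its stop; the loose vial stands in the empty well, within 4 mm of its centre, its underside within 3 mm of the floor, upright within 0.15 rad, at rest (y of handle in the frame of rack above 0.11 m and contact force between stop_peg and anything else above 0.3 N and angular speed of retainer below 0.1 rad/s and horizontal distance between loose_vial and empty_well below 0.004 m and z of loose_vial in the frame of empty_well below 0.003 m and angle between loose_vial's own z axis and vertical below 0.15 rad and linear speed of loose_vial below 0.02 m/s); the robot touches nothing.
It fails at once if the retaining arm is let fall or thrown (turns faster than 2 rad/s) (angular speed of retainer above 2 rad/s).
It fails at once if the arm is slammed or forced against its stop (over 35 N at the peg) (contact force between stop_peg and anything else above 35 N).
It fails at once if the loose vial is pressed on the rack with over 30 N (contact force between loose_vial and rack above 30 N).
It fails at once if a vial already in the rack is moved more than 10 mm (distance of any of vial_near, vial_far from where it was at the start of the episode above 0.01 m).
It fails at once if the glue stick is moved more than 20 mm or tipped (distance of glue_stick from where it was at the start of the episode above 0.02 m or angle between glue_stick's own z axis and vertical above 0.3 rad).
It also fails if it takes over 72 s, if anything falls off the work surface, if the arm or the gripper's body presses on something with over 40 N, if the wrist force passes 120 N, or if a joint passes its speed limit or range.

## Working session

There is one attempt and no reset: what is moved stays moved. The work goes in short steps, Python scripts to look and compute and a tool call to move; the robot and the scene stay as the last step left them, time stands still between calls to the robot, and variables do not carry over. Pictures are saved under pics/ and viewed, and the job is handed in when it is done.

Besides the shell and the picture viewer there is one more tool, called after "Call:" as name(argument=value, ...), one argument or row to a line, values as JSON. move_arm: Moves the arm, as the interface text tells. Its arguments: {"type":"object","properties":{"targets":{"type":"array"},"grip_force":{"type":"number"}},"required":["targets"]}

```bash
ls; mkdir -p pics; python3 - <<'E'
from rig import robot
import cv2
s=robot.state(); print({k:(v if not hasattr(v,'round') else v) for k,v in s.items()})
for n in ["scene","top","wrist"]:
    c=robot.capture(n); cv2.imwrite(f"pics/{n}0.png",c["image"][:,:,::-1])
    print(n,c["intrinsics"],c.get("rvec"),c.get("tvec"),c.get("tool_from_camera"))
E
```

```text
pics
{'time': 0.0, 'qpos': array([-1.40523676,  0.53713779, -0.00444218,  1.53887335,  0.00262264,
        1.06725602, -0.07119378]), 'qvel': array([ 8.93416774e-04, -5.32264444e-04, -1.52159728e-03,  1.56601708e-04,
       -8.87116008e-06,  1.33705289e-04, -1.00083960e-03]), 'tau': array([ 1.08918030e-03, -5.70990586e+01,  9.91866365e-01, -2.51596355e+01,
       -5.61428466e-02,  1.81626761e-02,  1.92777907e-04]), 'eef_pos': array([0.14918386, 0.63205311, 0.25185731]), 'orientation': array([-1.57245927e+00, -1.40683083e-04, -2.31667289e-01]), 'wrist_force': array([ 1.27027714,  0.57813036, -0.01521235]), 'torque': array([-0.04749884, -0.03600436, -0.02213588]), 'finger_gap': 0.9997374227994873}
scene [[493.9165878    0.         322.72018189]
 [  0.         493.9165878  233.18806313]
 [  0.           0.           1.        ]] [ 1.84019121 -0.97815906  0.59342654] [-0.3272959   0.26576899  0.61179803] None
top [[498.00246219   0.         317.76276498]
 [  0.         498.00246219 240.4284739 ]
 [  0.           0.           1.        ]] [ 2.18239242 -2.21551318  0.02303813] [-0.05787581  0.50014965  0.91115816] None
wrist [[379.27855981   0.         319.86099869]
 [  0.         379.27855981 243.69415323]
 [  0.           0.           1.        ]] None None [[-4.18125399e-04  9.61340422e-01  2.75362339e-01 -7.03303254e-02]
 [-2.41140102e-04 -2.75362452e-01  9.61340450e-01 -1.31972744e-01]
 [ 9.99999884e-01  3.35559956e-04  3.46953763e-04  1.18504441e-03]
 [ 0.00000000e+00  0.00000000e+00  0.00000000e+00  1.00000000e+00]]
```

View pics/scene0.png

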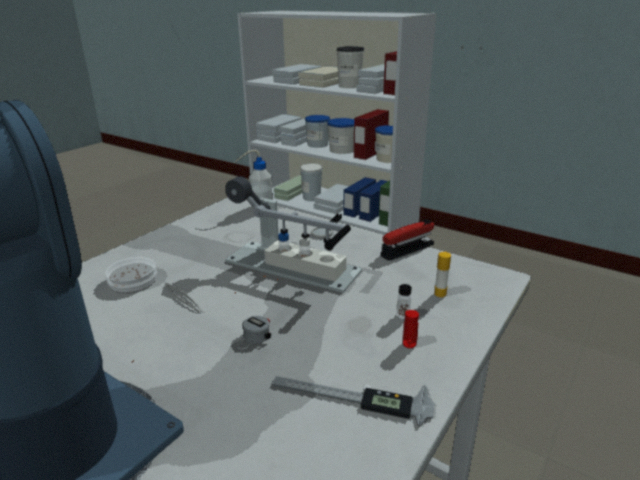

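View pics/top0.png

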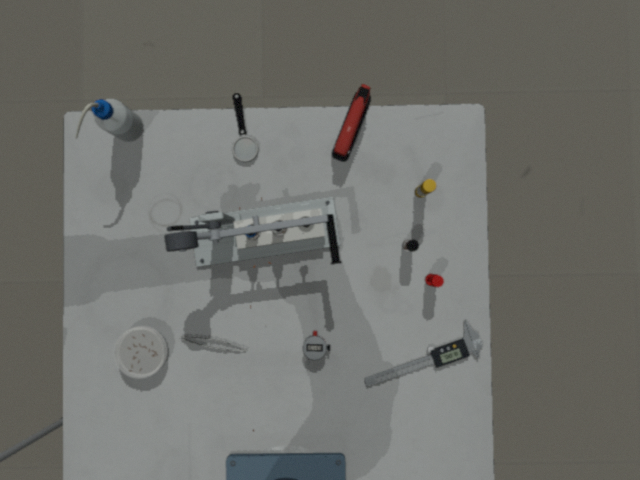

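View pics/wrist0.png

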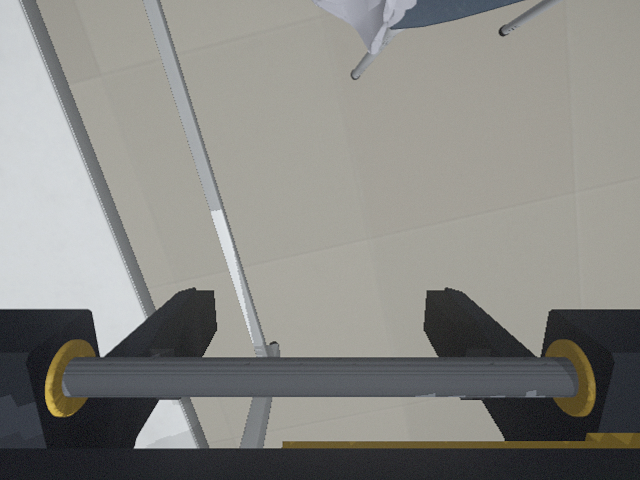

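```bash
cat > h.py <<'E'
import numpy as np, cv2
from rig import robot
def cam(n):
    c=robot.capture(n); R=cv2.Rodrigues(c["rvec"])[0] if "rvec" in c else None
    return c,R
def cloud(c,R):
    K=c["intrinsics"]; z=c["range_z"]; v,u=np.mgrid[:480,:640]
    P=np.stack([(u-K[0,2])/K[0,0]*z,(v-K[1,2])/K[1,1]*z,z],-1)
    W=(P-np.ravel(c["tvec"]))@R; W[z==0]=np.nan; return W
def ray(c,R,u,v,h):
    K=c["intrinsics"]; d=R.T@np.array([(u-K[0,2])/K[0,0],(v-K[1,2])/K[1,1],1]); o=-R.T@np.ravel(c["tvec"])
    return o+d*(h-o[2])/d[2]
def proj(c,p): return cv2.projectPoints(np.array(p,float).reshape(-1,3),c["rvec"],c["tvec"],c["intrinsics"],None)[0].reshape(-1,2)
E
python3 - <<'E'
from h import *
c,R=cam("top"); W=cloud(c,R); np.save("top.npy",W)
im=c["image"]
cv2.imwrite("pics/t1.png",cv2.resize(im[170:300,150:350][:,:,::-1],None,fx=4,fy=4,interpolation=cv2.INTER_CUBIC))
cv2.imwrite("pics/t2.png",cv2.resize(im[160:310,370:470][:,:,::-1],None,fx=4,fy=4,interpolation=cv2.INTER_CUBIC))
hsv=cv2.cvtColor(im,cv2.COLOR_RGB2HSV)
print("cam",-R.T@np.ravel(c["tvec"]))
for (u,v) in [(412,245),(428,186),(434,280),(334,240),(331,222),(306,224),(280,228),(252,230),(215,232),(180,240),(210,216),(327,204),(333,247),(203,261),(193,220),(300,249)]:
    print((u,v),W[v,u].round(3), im[v,u])
s=robot.capture("scene"); cv2.imwrite("pics/s1.png",cv2.resize(s["image"][150:360,200:460][:,:,::-1],None,fx=3,fy=2.8,interpolation=cv2.INTER_CUBIC))
E
```

```text
cam [ 0.46896452 -0.07609983  0.92627727]
(412, 245) [ 0.487 -0.229  0.061] [20 18 19]
(428, 186) [ 0.586 -0.255  0.082] [154 130  43]
(434, 280) [ 0.426 -0.266  0.06 ] [138  35  33]
(334, 240) [ 0.496 -0.093  0.116] [19 16 17]
(331, 222) [ 0.525 -0.089  0.118] [23 26 20]
(306, 224) [ 0.523 -0.048  0.114] [86 90 92]
(280, 228) [ 0.517 -0.005  0.113] [80 84 86]
(252, 230) [0.514 0.04  0.116] [119 123 125]
(215, 232) [0.512 0.1   0.12 ] [116 120 123]
(180, 240) [0.498 0.141 0.174] [66 68 72]
(210, 216) [0.538 0.107 0.124] [143 149 149]
(327, 204) [ 0.566 -0.083  0.014] [85 89 90]
(333, 247) [ 0.485 -0.091  0.119] [23 25 27]
(203, 261) [0.464 0.146 0.014] [75 79 79]
(193, 220) [0.541 0.165 0.009] [143 150 149]
(300, 249) [ 0.484 -0.033  0.011] [90 93 92]
```

View pics/t1.png

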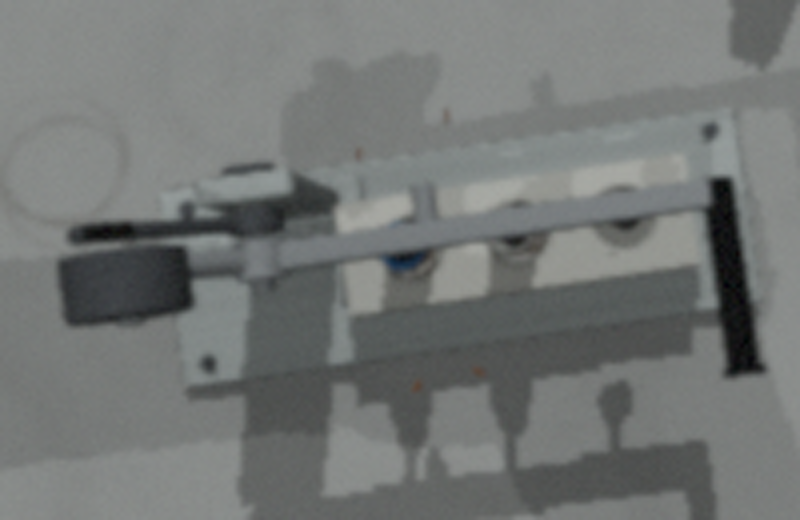

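View pics/t2.png

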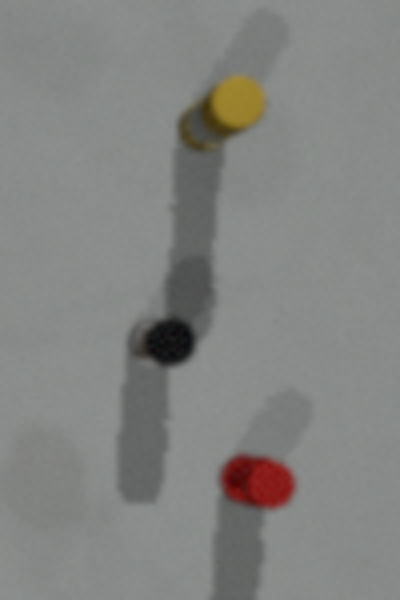

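View pics/s1.png

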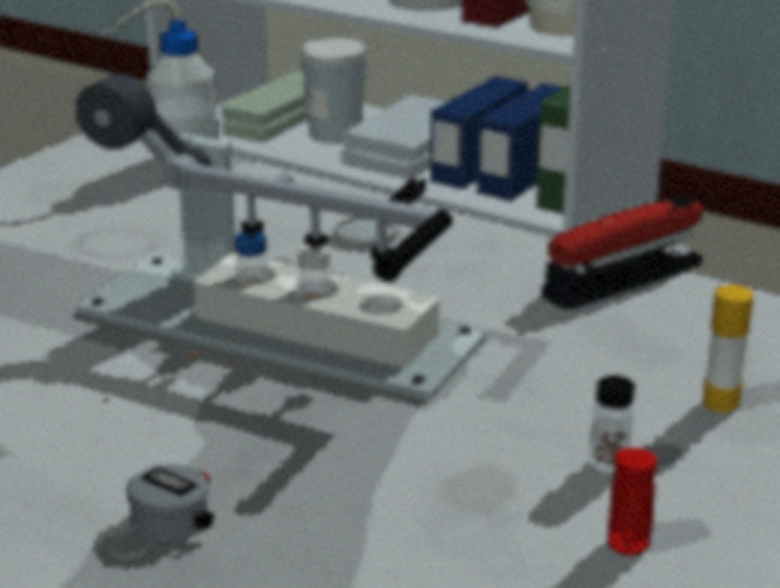

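```bash
python3 - <<'E'
from h import *
c,R=cam("top"); W=cloud(c,R)
for p in [(197.5,267),(339,246.5),(333.7,197.5),(191,217.5)]: print(ray(c,R,*p,8).round(4) if 0 else ray(c,R,p[0],p[1],.008).round(4))
im=c["image"]; hsv=cv2.cvtColor(im,cv2.COLOR_RGB2HSV)
# handle: dark pixels
def blob(m,box):
    mm=np.zeros_like(m); x0,y0,x1,y1=box; mm[y0:y1,x0:x1]=m[y0:y1,x0:x1]
    n,l,s,ct=cv2.connectedComponentsWithStats(mm.astype(np.uint8)); i=1+np.argmax(s[1:,4]); return l==i,s[i],ct[i]
dark=im.max(2)<45
for nm,box,h in [("handle",(315,205,350,270),.117),("cap",(400,230,425,260),.059)]:
    m,s,ct=blob(dark,box); r=cv2.minAreaRect(np.argwhere(m)[:,::-1].astype(np.float32)); print(nm,s,ct,r)
    print(" ctr",ray(c,R,*ct,h), "box",[ray(c,R,*p,h).round(4) for p in cv2.boxPoints(r)])
m,s,ct=blob((hsv[...,0]>15)&(hsv[...,0]<35)&(hsv[...,1]>150),(410,170,445,200)); print("glue",s,ct,ray(c,R,*ct,.084))
# arm line
w=W[215:245,225:325].reshape(-1,3); w=w[(w[:,2]>.105)&(w[:,2]<.125)]
v=cv2.fitLine(w[:,:2].astype(np.float32),cv2.DIST_HUBER,0,.001,.001).ravel(); print("arm line",v, len(w), np.median(w[:,2]))
# block
w=W.reshape(-1,3); sel=(abs(w[:,2]-.038)<.006)&(abs(w[:,0]-.51)<.08)&(abs(w[:,1]+.01)<.13); print(cv2.minAreaRect(w[sel][:,:2].astype(np.float32)),sel.sum())
wh=((im.min(2)>150)); 
s2,R2=cam("scene"); 
im2=s2["image"]; d2=im2.max(2)<40
m,s,ct=blob(d2,(395,280,415,300)); print("scene cap",s,ct)
o=-R2.T@np.ravel(s2["tvec"]); print("scenecam",o, ray(s2,R2,*ct,.053))
E
```

```text
[0.4535 0.1575 0.008 ]
[ 0.4874 -0.1044  0.008 ]
[ 0.5782 -0.0961  0.008 ]
[0.5453 0.1689 0.008 ]
handle [327 215  13  48 303] [332.44554455 239.84488449] ((332.1600036621094, 238.61996459960938), (47.94184112548828, 7.212490081787109), 81.8698959350586)
 ctr [ 0.4962099 -0.0905538  0.117    ] box [array([ 0.5362, -0.0794,  0.117 ]), array([ 0.5377, -0.091 ,  0.117 ]), array([ 0.4603, -0.1008,  0.117 ]), array([ 0.4588, -0.0892,  0.117 ])]
cap [406 240  12  11  99] [411.81818182 245.07070707] ((411.5, 245.0), (10.0, 11.0), 90.0)
 ctr [ 0.48696913 -0.22934482  0.059     ] box [array([ 0.4959, -0.2194,  0.059 ]), array([ 0.4956, -0.2385,  0.059 ]), array([ 0.4783, -0.2381,  0.059 ]), array([ 0.4786, -0.2191,  0.059 ])]
glue [421 180  14  13 140] [427.81428571 186.02142857] [ 0.58606466 -0.25406372  0.084     ]
arm line [ 0.13038902 -0.9914629   0.5246257  -0.01938456] 824 0.11594689532990221
((0.5236685276031494, 0.015854887664318085), (0.05875683203339577, 0.18078668415546417), 7.257334232330322) 1530
scene cap [400 285  11  10  92] [404.72826087 289.57608696]
scenecam [-0.1670441  -0.51732894  0.50647767] [ 0.48472007 -0.23199512  0.053     ]
```

```bash
python3 - <<'E'
from h import *
c,R=cam("top"); W=cloud(c,R)
for v in (226,227,228,229,230):
  for u in (168,171,175,180,188,196,204,212): print((u,v),W[v,u].round(3),c["image"][v,u])
s,R2=cam("scene")
cv2.imwrite("pics/s2.png",cv2.resize(s["image"][155:275,215:335][:,:,::-1],None,fx=5,fy=5,interpolation=cv2.INTER_CUBIC))
E
```

```text
(168, 226) [0.531 0.213 0.003] [101 102 100]
(171, 226) [0.519 0.156 0.17 ] [68 68 69]
(175, 226) [0.52  0.152 0.163] [45 49 49]
(180, 226) [0.52  0.146 0.158] [39 36 37]
(188, 226) [0.52  0.136 0.148] [58 58 63]
(196, 226) [0.521 0.126 0.139] [43 48 49]
(204, 226) [0.521 0.116 0.127] [44 48 47]
(212, 226) [0.522 0.105 0.12 ] [62 65 68]
(168, 227) [0.518 0.162 0.168] [72 73 77]
(171, 227) [0.518 0.156 0.17 ] [26 27 27]
(175, 227) [0.518 0.152 0.165] [16 17 20]
(180, 227) [0.518 0.146 0.159] [23 23 23]
(188, 227) [0.519 0.136 0.149] [43 45 47]
(196, 227) [0.519 0.126 0.138] [44 48 51]
(204, 227) [0.52  0.116 0.127] [48 50 52]
(212, 227) [0.52  0.104 0.123] [57 60 64]
(168, 228) [0.516 0.161 0.169] [59 61 63]
(171, 228) [0.516 0.157 0.167] [27 29 30]
(175, 228) [0.516 0.152 0.166] [21 19 19]
(180, 228) [0.517 0.146 0.158] [22 22 20]
(188, 228) [0.517 0.136 0.15 ] [41 41 45]
(196, 228) [0.518 0.127 0.136] [63 67 67]
(204, 228) [0.518 0.117 0.125] [92 97 97]
(212, 228) [0.519 0.106 0.116] [61 63 64]
(168, 229) [0.515 0.161 0.169] [53 57 60]
(171, 229) [0.515 0.157 0.168] [32 32 34]
(175, 229) [0.515 0.151 0.166] [29 28 30]
(180, 229) [0.515 0.145 0.162] [44 45 44]
(188, 229) [0.516 0.137 0.147] [65 70 67]
(196, 229) [0.524 0.159 0.011] [107 112 111]
(204, 229) [0.524 0.145 0.007] [132 139 137]
(212, 229) [0.517 0.106 0.114] [83 86 86]
(168, 230) [0.514 0.162 0.166] [70 72 73]
(171, 230) [0.513 0.157 0.169] [60 62 64]
(175, 230) [0.513 0.152 0.165] [74 76 75]
(180, 230) [0.514 0.148 0.15 ] [86 87 88]
(188, 230) [ 0.523  0.177 -0.002] [100 102  99]
(196, 230) [0.522 0.159 0.009] [127 133 132]
(204, 230) [0.522 0.145 0.007] [133 138 137]
(212, 230) [0.515 0.105 0.12 ] [106 109 111]
```

View pics/s2.png

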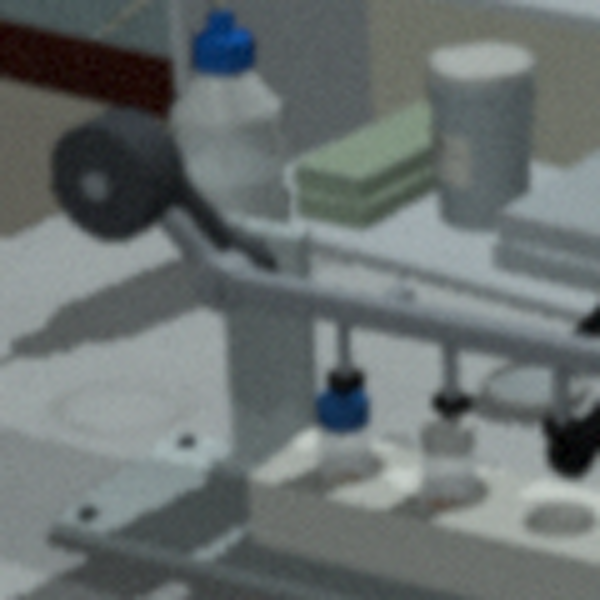

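```bash
cat >> h.py <<'E'
from scipy.spatial.transform import Rotation as Ro
def to(*tgts, yaw=None):
    s=robot.state(); Rt=Ro.from_euler('xyz',s["orientation"]).as_matrix(); p=np.array(s["eef_pos"])
    print("t",round(float(s["time"]),2),"pos",p.round(4),"rpy",np.round(s["orientation"],4),"F",np.round(s["wrist_force"],2),"gap",round(float(s["finger_gap"])*.0881,4))
    for t in tgts: print(" ->",t,"shift",(Rt.T@(np.array(t)-p)).round(4), "" if yaw is None else "turn %.2f"%np.degrees(s["orientation"][2]-yaw))
RY=np.radians(7.35); O=np.array([.5199,.0017])
def rk(x,y,z): return [*(O+np.array([x*np.cos(RY)-y*np.sin(RY),x*np.sin(RY)+y*np.cos(RY)])),z]
E
python3 -c "
from h import *
to([.40,.38,.27],[.483,-.093,.2],[.483,-.093,.105],yaw=RY)"
```

```text
t 0.45 pos [0.1493 0.6326 0.2526] rpy [-1.5709 -0.     -0.2317] F [-0.22  0.1   0.53] gap 0.0881
 -> [0.4, 0.38, 0.27] shift [ 0.302  -0.0173 -0.1882] turn -20.63
 -> [0.483, -0.093, 0.2] shift [ 0.4914  0.0527 -0.6295] turn -20.63
 -> [0.483, -0.093, 0.105] shift [ 0.4914  0.1477 -0.6295] turn -20.63
```

Call:
move_arm(
  targets=[
    [[0.034, -0.002, -0.021, -2, 0.06], [0.068, -0.004, -0.042, -4, 0.06], [0.102, -0.006, -0.063, -6, 0.06], [0.136, -0.008, -0.084, -8, 0.06], [0.17, -0.01, -0.105, -10, 0.06], [0.204, -0.012, -0.126, -12, 0.06], [0.238, -0.014, -0.147, -14, 0.06], [0.27, -0.016, -0.168, -17, 0.06], [0.302, -0.017, -0.188, -20.6, 0.06], [0.302, -0.017, -0.188, -20.6, 0.06]],
  ],
)

```text
time: 1.28
eef_pos: [0.4068, 0.373, 0.2703]
orientation: [-1.574, -0.004, 0.12]
wrist_force: [-0.3, -0.3, 0.2]
finger_gap: 0.686
```

```bash
python3 -c "
from h import *
to([.483,-.093,.25],[.483,-.093,.105],yaw=RY)"
```

```text
t 1.28 pos [0.4068 0.373  0.2703] rpy [-1.5743 -0.0035  0.1196] F [-0.35 -0.32  0.21] gap 0.0604
 -> [0.483, -0.093, 0.25] shift [ 0.02    0.022  -0.4717] turn -0.50
 -> [0.483, -0.093, 0.105] shift [ 0.0195  0.167  -0.4712] turn -0.50
```

Call:
move_arm(
  targets=[
    [[0.0, 0.0, -0.04, 0, 0.05], [0.002, 0.0, -0.08, 0, 0.05], [0.004, 0.0, -0.12, 0, 0.05], [0.006, 0.0, -0.16, 0, 0.05], [0.008, 0.0, -0.2, 0, 0.05], [0.01, 0.0, -0.24, 0, 0.05], [0.012, 0.0, -0.28, 0, 0.05], [0.014, 0.0, -0.32, -0.5, 0.05], [0.016, 0.0, -0.36, -0.5, 0.05], [0.018, 0.01, -0.4, -0.5, 0.05]],
  ],
)

```text
time: 2.12
eef_pos: [0.4736, -0.0237, 0.2634]
orientation: [-1.574, -0.008, 0.128]
wrist_force: [1.6, 0.4, -0.2]
finger_gap: 0.567
```

```bash
python3 -c "
from h import *
to([.483,-.093,.25],[.483,-.093,.105],yaw=RY)"
```

```text
t 2.12 pos [ 0.4736 -0.0237  0.2634] rpy [-1.5743 -0.0075  0.1281] F [ 1.63  0.39 -0.16] gap 0.05
 -> [0.483, -0.093, 0.25] shift [ 0.0003  0.0136 -0.0698] turn -0.01
 -> [0.483, -0.093, 0.105] shift [-0.0007  0.1586 -0.0693] turn -0.01
```

Move above the handle and stop at about z=0.17 for a wrist check.

Call:
move_arm(
  targets=[
    [[0, 0.02, -0.035, 0, 0.05], [0, 0.05, -0.065, 0, 0.05], [0, 0.085, -0.069, 0, 0.05], [0, 0.095, -0.069, 0, 0.05], [0, 0.095, -0.069, 0, 0.05]],
  ],
)

```text
time: 2.53
eef_pos: [0.4813, -0.0917, 0.1665]
orientation: [-1.573, -0.002, 0.128]
wrist_force: [-0.5, 1.0, 0.8]
finger_gap: 0.567
```

```bash
python3 - <<'E'
from h import *
to([.483,-.093,.105],yaw=RY)
s=robot.state(); Rt=Ro.from_euler('xyz',s["orientation"]).as_matrix()
c=robot.capture("wrist"); cv2.imwrite("pics/w1.png",c["image"][:,:,::-1])
T=c["tool_from_camera"]; K=c["intrinsics"]
# project expected handle point/rack points
for p in [rk(-.045,-.09,.11),rk(-.07,-.09,.11),rk(0,-.09,.11),[.483,-.093,.11]]:
    t=Rt.T@(np.array(p)-s["eef_pos"]); q=np.linalg.inv(T)@np.r_[t,1]; print(np.round(p,4),(K@q[:3]/q[2])[:2].round(1))
E
```

```text
t 2.53 pos [ 0.4813 -0.0917  0.1665] rpy [-1.5729 -0.0019  0.1276] F [-0.47  0.98  0.84] gap 0.05
 -> [0.483, -0.093, 0.105] shift [ 0.0014  0.0615 -0.0014] turn -0.04
[ 0.4868 -0.0933  0.11  ] [313.9 281.8]
[ 0.462  -0.0965  0.11  ] [313.6 236.5]
[ 0.5314 -0.0876  0.11  ] [314.2 356.1]
[ 0.483 -0.093  0.11 ] [315.3 275.3]
```

View pics/w1.png

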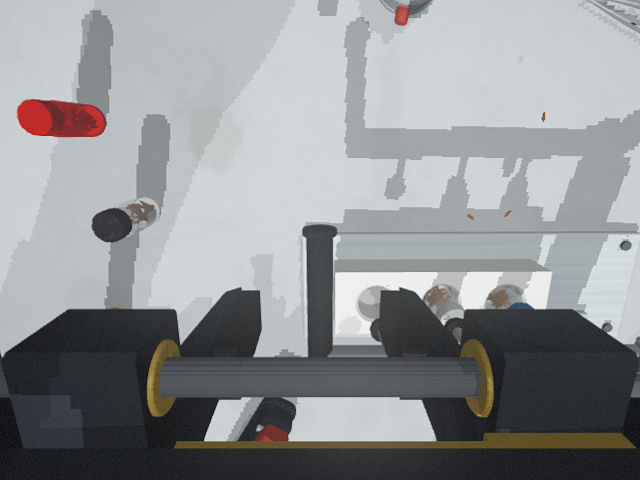

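Call:
move_arm(
  targets=[
    [[0.001, 0.02, 0, 0, 0.05], [0.001, 0.045, 0, 0, 0.05], [0.001, 0.0615, 0, 0, 0.05], [0.001, 0.0615, 0, 0, 0.05], [0.001, 0.0615, 0, 0, 0.03], [0.001, 0.0615, 0, 0, 0.01], [0.001, 0.0615, 0, 0, 0.005], [0.001, 0.0615, 0, 0, 0.005], [0.001, 0.0615, 0, 0, 0.005]],
  ],
  grip_force=15,
)

```text
time: 3.33
eef_pos: [0.4846, -0.0911, 0.1077]
orientation: [-1.573, -0.007, 0.129]
wrist_force: [0.8, -0.5, 0.4]
finger_gap: 0.214
```

```bash
python3 - <<'E'
from h import *
to([.483,-.093,.105],yaw=RY)
E
```

```text
t 3.33 pos [ 0.4846 -0.0911  0.1077] rpy [-1.5735 -0.0068  0.1292] F [ 0.82 -0.46  0.37] gap 0.0188
 -> [0.483, -0.093, 0.105] shift [-0.0019  0.0027 -0.0016] turn 0.05
```

Call:
move_arm(
  targets=[
    [[0, 0.002, 0, 0, 0.005], [0, 0.002, 0, 0, 0.005], [0, 0.002, 0, 0, 0.005]],
  ],
)

```text
time: 3.58
eef_pos: [0.4851, -0.0916, 0.1065]
orientation: [-1.574, -0.008, 0.129]
wrist_force: [-1.8, -0.2, 9.3]
finger_gap: 0.151
```

```bash
python3 - <<'E'
from h import *
to([.483,-.093,.105],yaw=RY)
s=robot.state(); p=s["eef_pos"]; 
# arc relative to now (radius .19), tool: z=+rack y, y=down
for th in range(0,100,3):
    t=np.radians(th); print(th, round(-.19*np.sin(t),4), round(.19*(1-np.cos(t)),4))
E
```

```text
t 3.58 pos [ 0.4851 -0.0916  0.1065] rpy [-1.5738 -0.0078  0.1286] F [-1.78 -0.18  9.31] gap 0.0133
 -> [0.483, -0.093, 0.105] shift [-0.0022  0.0015 -0.0011] turn 0.02
0 -0.0 0.0
3 -0.0099 0.0003
6 -0.0199 0.001
9 -0.0297 0.0023
12 -0.0395 0.0042
15 -0.0492 0.0065
18 -0.0587 0.0093
21 -0.0681 0.0126
24 -0.0773 0.0164
27 -0.0863 0.0207
30 -0.095 0.0255
33 -0.1035 0.0307
36 -0.1117 0.0363
39 -0.1196 0.0423
42 -0.1271 0.0488
45 -0.1344 0.0556
48 -0.1412 0.0629
51 -0.1477 0.0704
54 -0.1537 0.0783
57 -0.1593 0.0865
60 -0.1645 0.095
63 -0.1693 0.1037
66 -0.1736 0.1127
69 -0.1774 0.1219
72 -0.1807 0.1313
75 -0.1835 0.1408
78 -0.1858 0.1505
81 -0.1877 0.1603
84 -0.189 0.1701
87 -0.1897 0.1801
90 -0.19 0.19
93 -0.1897 0.1999
96 -0.189 0.2099
99 -0.1877 0.2197
```

Call:
move_arm(
  targets=[
    [[0, -0.0066, 0.0, 0, 0.005], [0, -0.0133, 0.0005, 0, 0.005], [0, -0.0199, 0.001, 0, 0.005], [0, -0.0297, 0.0023, 0, 0.005], [0, -0.0395, 0.0042, 0, 0.005], [0, -0.0492, 0.0065, 0, 0.005], [0, -0.0587, 0.0093, 0, 0.005]],
  ],
)

```text
time: 4.17
eef_pos: [0.4835, -0.082, 0.1665]
orientation: [-1.574, -0.008, 0.129]
wrist_force: [0.8, 0.4, -1.7]
finger_gap: 0.148
```

```bash
cat >> h.py <<'E'
P0=np.array([.4851,-.0916,.1065])
def arc(ths,rad=.19):
    """current angle estimate and shifts (tool y, z) to angles ths"""
    s=robot.state(); p=np.array(s["eef_pos"]); d=p-P0; yr=-d[0]*np.sin(RY)+d[1]*np.cos(RY); xr=d[0]*np.cos(RY)+d[1]*np.sin(RY)
    th=np.degrees(np.arctan2(d[2],rad-yr)); r=np.hypot(d[2],rad-yr)
    F=s["wrist_force"]; fy=-F[0]*np.sin(RY)+F[1]*np.cos(RY); t=np.radians(th)
    print("t %.2f th %.2f r %.4f xr %.4f Ftan(+open) %.2f Frad %.2f yaw %.4f gap %.4f"%(s["time"],th,r,xr,F[2]*np.cos(t)+fy*np.sin(t),F[2]*np.sin(t)-fy*np.cos(t),s["orientation"][2],s["finger_gap"]*.0881))
    Rt=Ro.from_euler('xyz',s["orientation"]).as_matrix()
    for a in ths:
        q=np.radians(a); y=rad*(1-np.cos(q)); w=P0+[-y*np.sin(RY),y*np.cos(RY),rad*np.sin(q)]
        print(a,(Rt.T@(w-p)).round(4))
E
python3 -c "
from h import *
arc(range(18,52,3))"
```

```text
t 4.17 th 18.40 r 0.1900 xr -0.0003 Ftan(+open) -1.49 Frad -0.81 yaw 0.1286 gap 0.0131
18 [ 0.0003  0.0012 -0.0004]
21 [ 0.0004 -0.0081  0.0028]
24 [ 0.0005 -0.0173  0.0066]
27 [ 0.0006 -0.0263  0.0109]
30 [ 0.0006 -0.0351  0.0156]
33 [ 0.0007 -0.0436  0.0208]
36 [ 0.0008 -0.0518  0.0264]
39 [ 0.0008 -0.0597  0.0324]
42 [ 0.0009 -0.0673  0.0388]
45 [ 0.001  -0.0745  0.0457]
48 [ 0.001  -0.0814  0.0529]
51 [ 0.0011 -0.0879  0.0604]
```

Call:
move_arm(
  targets=[
    [[0, -0.0081, 0.0028, 0, 0.005], [0, -0.0173, 0.0066, 0, 0.005], [0, -0.0263, 0.0109, 0, 0.005], [0, -0.0351, 0.0156, 0, 0.005], [0, -0.0436, 0.0208, 0, 0.005], [0, -0.0518, 0.0264, 0, 0.005], [0, -0.0597, 0.0324, 0, 0.005], [0, -0.0673, 0.0388, 0, 0.005], [0, -0.0745, 0.0457, 0, 0.005], [0, -0.0814, 0.0529, 0, 0.005]],
  ],
)

```text
time: 5.0
eef_pos: [0.4758, -0.0283, 0.2482]
orientation: [-1.574, -0.008, 0.129]
wrist_force: [1.8, 3.1, -3.8]
finger_gap: 0.146
```

```bash
python3 -c "
from h import *
arc(range(51,82,3))"
```

```text
t 5.00 th 48.34 r 0.1896 xr -0.0011 Ftan(+open) -0.41 Frad -4.77 yaw 0.1289 gap 0.0128
51 [ 0.0012 -0.006   0.0065]
54 [ 0.0012 -0.0121  0.0143]
57 [ 0.0013 -0.0177  0.0225]
60 [ 0.0013 -0.0229  0.031 ]
63 [ 0.0014 -0.0277  0.0397]
66 [ 0.0014 -0.032   0.0487]
69 [ 0.0014 -0.0358  0.0579]
72 [ 0.0015 -0.0392  0.0672]
75 [ 0.0015 -0.042   0.0768]
78 [ 0.0015 -0.0444  0.0864]
81 [ 0.0016 -0.0462  0.0962]
```

Call:
move_arm(
  targets=[
    [[0, -0.0053, 0.0071, 0, 0.005], [0, -0.0113, 0.0149, 0, 0.005], [0, -0.0168, 0.023, 0, 0.005], [0, -0.022, 0.0315, 0, 0.005], [0, -0.0267, 0.0402, 0, 0.005], [0, -0.031, 0.0491, 0, 0.005], [0, -0.0348, 0.0582, 0, 0.005], [0, -0.0382, 0.0675, 0, 0.005], [0, -0.041, 0.077, 0, 0.005], [0, -0.0434, 0.0866, 0, 0.005]],
  ],
)

```text
time: 5.83
eef_pos: [0.4639, 0.0587, 0.2912]
orientation: [-1.574, -0.008, 0.129]
wrist_force: [3.4, 2.4, -8.0]
finger_gap: 0.151
```

```bash
python3 -c "
from h import *
arc(np.arange(78,100,2.),.189)"
```

```text
t 5.83 th 78.62 r 0.1884 xr -0.0018 Ftan(+open) 0.29 Frad -8.23 yaw 0.1294 gap 0.0133
78.0 [ 0.0018 -0.0002 -0.0021]
80.0 [ 0.0018 -0.0015  0.0044]
82.0 [ 0.0018 -0.0025  0.0109]
84.0 [ 0.0018 -0.0033  0.0174]
86.0 [ 0.0019 -0.0039  0.024 ]
88.0 [ 0.0019 -0.0043  0.0306]
90.0 [ 0.0019 -0.0044  0.0372]
92.0 [ 0.0019 -0.0043  0.0438]
94.0 [ 0.0019 -0.004   0.0504]
96.0 [ 0.0019 -0.0035  0.0569]
98.0 [ 0.0019 -0.0027  0.0635]
```

Call:
move_arm(
  targets=[
    [[0.001, 0.0005, 0.0044, 0, 0.005], [0.002, -0.0002, 0.0109, 0, 0.005], [0.002, -0.001, 0.0174, 0, 0.005], [0.002, -0.0016, 0.024, 0, 0.005], [0.002, -0.002, 0.0306, 0, 0.005], [0.002, -0.0022, 0.0372, 0, 0.005], [0.002, -0.0021, 0.0438, 0, 0.005], [0.002, -0.0018, 0.049, 0, 0.005], [0.002, -0.0016, 0.052, 0, 0.005]],
  ],
)

```text
time: 6.58
eef_pos: [0.4574, 0.1111, 0.2922]
orientation: [-1.574, -0.004, 0.13]
wrist_force: [-4.8, 0.3, 1.9]
finger_gap: 0.141
```

```bash
python3 -c "
from h import *
arc(np.arange(94,100,1.),.187)"
```

```text
t 6.58 th 95.42 r 0.1865 xr -0.0015 Ftan(+open) 0.77 Frad 1.98 yaw 0.1302 gap 0.0124
94.0 [ 0.0015 -0.0008 -0.0046]
95.0 [ 0.0015 -0.0006 -0.0013]
96.0 [ 0.0015 -0.0003  0.0019]
97.0 [0.0015 0.0001 0.0052]
98.0 [0.0015 0.0005 0.0084]
99.0 [0.0015 0.001  0.0116]
```

```bash
python3 - <<'E'
from h import *
s,R2=cam("scene")
cv2.imwrite("pics/s3.png",cv2.resize(s["image"][105:275,195:335][:,:,::-1],None,fx=4,fy=3.5,interpolation=cv2.INTER_CUBIC))
c,R=cam("top"); W=cloud(c,R)
cv2.imwrite("pics/t3.png",cv2.resize(c["image"][180:280,130:260][:,:,::-1],None,fx=5,fy=5,interpolation=cv2.INTER_CUBIC))
np.save("top3.npy",W)
arc([])
E
```

```text
t 6.68 th 94.52 r 0.1862 xr -0.0015 Ftan(+open) 0.70 Frad 1.56 yaw 0.1305 gap 0.0124
```

View pics/s3.png

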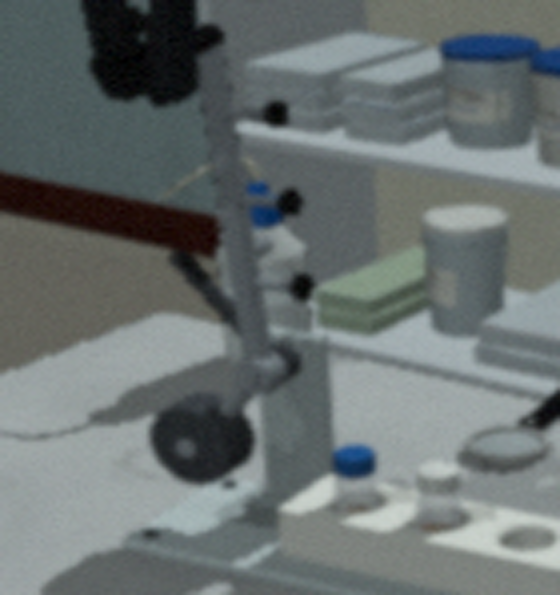

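View pics/t3.png

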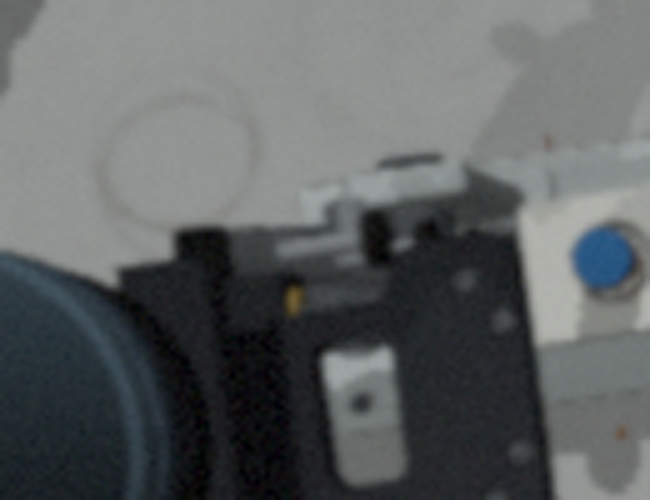

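```bash
python3 -c "
from h import *
arc(np.arange(96,116,2.),.187)"
```

```text
t 6.68 th 95.44 r 0.1865 xr -0.0015 Ftan(+open) 0.67 Frad 1.57 yaw 0.1305 gap 0.0124
96.0 [ 0.0015 -0.0003  0.0019]
98.0 [0.0015 0.0004 0.0083]
100.0 [0.0015 0.0014 0.0148]
102.0 [0.0015 0.0027 0.0212]
104.0 [0.0015 0.0041 0.0276]
106.0 [0.0016 0.0058 0.0339]
108.0 [0.0016 0.0077 0.0401]
110.0 [0.0016 0.0098 0.0463]
112.0 [0.0016 0.0121 0.0524]
114.0 [0.0016 0.0146 0.0584]
```

Call:
move_arm(
  targets=[
    [[0, 0.0002, 0.005, 0, 0.005], [0, 0.0008, 0.01, 0, 0.005], [0, 0.0014, 0.0148, 0, 0.005], [0, 0.002, 0.018, 0, 0.005], [0, 0.0027, 0.0212, 0, 0.005]],
  ],
)

```text
time: 7.1
eef_pos: [0.4545, 0.1324, 0.2888]
orientation: [-1.575, -0.003, 0.131]
wrist_force: [0.8, -1.0, -5.6]
finger_gap: 0.137
```

```bash
python3 -c "
from h import *
arc(np.arange(102,120,1.5),.187)"
```

```text
t 7.10 th 102.08 r 0.1865 xr -0.0017 Ftan(+open) 0.09 Frad -5.73 yaw 0.1305 gap 0.0120
102.0 [ 0.0017 -0.0006 -0.0002]
103.5 [0.0017 0.0005 0.0046]
105.0 [0.0018 0.0017 0.0094]
106.5 [0.0018 0.003  0.0141]
108.0 [0.0018 0.0044 0.0188]
109.5 [0.0018 0.006  0.0234]
111.0 [0.0018 0.0077 0.028 ]
112.5 [0.0018 0.0095 0.0326]
114.0 [0.0018 0.0114 0.0371]
115.5 [0.0018 0.0134 0.0415]
117.0 [0.0018 0.0156 0.0459]
118.5 [0.0018 0.0178 0.0503]
```

Call:
move_arm(
  targets=[
    [[0, 0.0015, 0.0046, 0, 0.005], [0, 0.0028, 0.0094, 0, 0.005], [0, 0.0041, 0.0141, 0, 0.005], [0, 0.0056, 0.0188, 0, 0.005], [0, 0.007, 0.0225, 0, 0.005], [0, 0.008, 0.0255, 0, 0.005]],
  ],
)

```text
time: 7.6
eef_pos: [0.4511, 0.1584, 0.2807]
orientation: [-1.574, -0.003, 0.131]
wrist_force: [-1.1, 0.2, -0.2]
finger_gap: 0.131
```

```bash
python3 -c "
from h import *
arc(np.arange(109,125,1.5),.1865)"
```

```text
t 7.60 th 110.68 r 0.1862 xr -0.0018 Ftan(+open) 0.42 Frad -0.04 yaw 0.1311 gap 0.0116
109.0 [ 0.0018 -0.0021 -0.005 ]
110.5 [ 0.0018 -0.0005 -0.0004]
112.0 [0.0018 0.0013 0.0041]
113.5 [0.0018 0.0032 0.0086]
115.0 [0.0018 0.0052 0.0131]
116.5 [0.0018 0.0073 0.0175]
118.0 [0.0018 0.0095 0.0218]
119.5 [0.0018 0.0118 0.0261]
121.0 [0.0018 0.0143 0.0303]
122.5 [0.0018 0.0168 0.0345]
124.0 [0.0018 0.0195 0.0386]
```

Call:
move_arm(
  targets=[
    [[0, 0.0013, 0.0033, 0, 0.005], [0, 0.0028, 0.0071, 0, 0.005], [0, 0.0042, 0.0101, 0, 0.005], [0, 0.0052, 0.0131, 0, 0.005]],
  ],
  grip_force=20,
)

```text
time: 7.93
eef_pos: [0.4493, 0.1714, 0.2752]
orientation: [-1.575, -0.003, 0.131]
wrist_force: [-0.2, -0.9, -3.9]
finger_gap: 0.129
```

```bash
python3 -c "
from h import *
arc(np.arange(115,128,1.),.186)
c=robot.capture('wrist'); cv2.imwrite('pics/w2.png',c['image'][:,:,::-1])"
```

```text
t 7.93 th 115.21 r 0.1865 xr -0.0019 Ftan(+open) 0.89 Frad -3.94 yaw 0.1311 gap 0.0114
115.0 [ 0.0019  0.0001 -0.0008]
116.0 [0.0019 0.0015 0.0021]
117.0 [0.0019 0.003  0.005 ]
118.0 [0.0019 0.0045 0.0079]
119.0 [0.0019 0.006  0.0108]
120.0 [0.0019 0.0076 0.0136]
121.0 [0.0019 0.0092 0.0164]
122.0 [0.0019 0.0109 0.0192]
123.0 [0.0019 0.0126 0.0219]
124.0 [0.0019 0.0144 0.0246]
125.0 [0.0019 0.0162 0.0273]
126.0 [0.0019 0.0181 0.03  ]
127.0 [0.0019 0.02   0.0326]
```

View pics/w2.png

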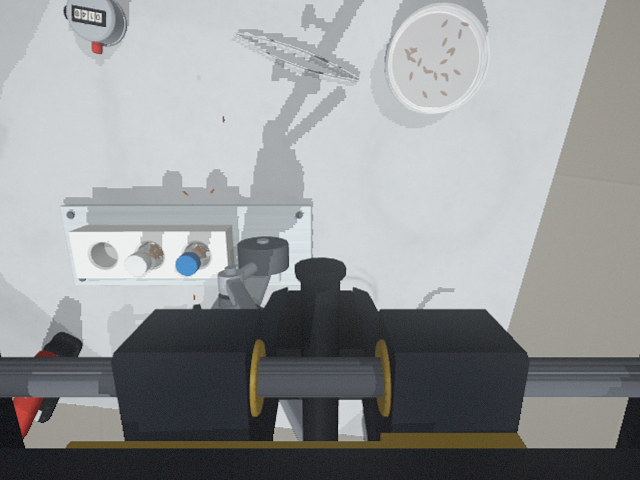

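Call:
move_arm(
  targets=[
    [[0, 0.0018, 0.0021, 0, 0.005], [0, 0.0036, 0.0045, 0, 0.005], [0, 0.0053, 0.0075, 0, 0.005], [0, 0.0068, 0.0104, 0, 0.005]],
  ],
)

```text
time: 8.32
eef_pos: [0.4478, 0.1836, 0.2687]
orientation: [-1.573, -0.003, 0.133]
wrist_force: [-4.6, 1.8, 5.2]
finger_gap: 0.129
```

```bash
python3 -c "
from h import *
arc(np.arange(118,128,1.),.186)"
```

```text
t 8.32 th 119.50 r 0.1863 xr -0.0018 Ftan(+open) -0.46 Frad 5.66 yaw 0.1325 gap 0.0114
118.0 [ 0.0018 -0.0021 -0.0044]
119.0 [ 0.0018 -0.0005 -0.0016]
120.0 [0.0018 0.0011 0.0012]
121.0 [0.0018 0.0027 0.004 ]
122.0 [0.0018 0.0044 0.0068]
123.0 [0.0018 0.0062 0.0096]
124.0 [0.0018 0.0079 0.0123]
125.0 [0.0019 0.0098 0.0149]
126.0 [0.0019 0.0117 0.0176]
127.0 [0.0019 0.0136 0.0202]
```

Call:
move_arm(
  targets=[
    [[0, 0.0004, 0.001, 0, 0.005], [0, 0.0012, 0.0024, 0, 0.005]],
  ],
)

```text
time: 8.48
eef_pos: [0.4474, 0.1861, 0.2673]
orientation: [-1.573, -0.003, 0.133]
wrist_force: [-2.6, 0.5, 0.8]
finger_gap: 0.132
```

```bash
python3 -c "
from h import *
arc(np.arange(120,128,1.),.186)"
```

```text
t 8.48 th 120.36 r 0.1864 xr -0.0019 Ftan(+open) 0.34 Frad 1.15 yaw 0.1326 gap 0.0116
120.0 [ 0.0018 -0.0002 -0.0012]
121.0 [0.0019 0.0014 0.0016]
122.0 [0.0019 0.0031 0.0043]
123.0 [0.0019 0.0048 0.0071]
124.0 [0.0019 0.0066 0.0098]
125.0 [0.0019 0.0085 0.0125]
126.0 [0.0019 0.0103 0.0151]
127.0 [0.0019 0.0123 0.0177]
```

Call:
move_arm(
  targets=[
    [[0, 0.001, 0.0015, 0, 0.005], [0, 0.0021, 0.003, 0, 0.005], [0, 0.0031, 0.0043, 0, 0.005]],
  ],
)

```text
time: 8.73
eef_pos: [0.4468, 0.1909, 0.2643]
orientation: [-1.572, -0.003, 0.133]
wrist_force: [-3.1, 2.5, 3.4]
finger_gap: 0.129
```

```bash
python3 -c "
from h import *
arc(np.arange(122,130,1.),.186)"
```

```text
t 8.73 th 122.12 r 0.1864 xr -0.0019 Ftan(+open) 0.59 Frad 4.42 yaw 0.1327 gap 0.0114
122.0 [ 0.0019  0.0001 -0.0005]
123.0 [0.0019 0.0019 0.0022]
124.0 [0.0019 0.0036 0.0049]
125.0 [0.0019 0.0055 0.0076]
126.0 [0.0019 0.0074 0.0102]
127.0 [0.0019 0.0093 0.0128]
128.0 [0.0019 0.0113 0.0154]
129.0 [0.0019 0.0133 0.018 ]
```

Call:
move_arm(
  targets=[
    [[0, 0.0005, 0.0017, 0, 0.005], [0, 0.0017, 0.0034, 0, 0.005], [0, 0.0029, 0.0052, 0, 0.005]],
  ],
)

```text
time: 8.98
eef_pos: [0.4461, 0.1959, 0.2612]
orientation: [-1.573, -0.003, 0.132]
wrist_force: [-1.5, 0.6, 0.6]
finger_gap: 0.123
```

```bash
python3 -c "
from h import *
arc(np.arange(124,132,1.),.1865)"
```

```text
t 8.98 th 123.83 r 0.1862 xr -0.0019 Ftan(+open) 0.37 Frad 0.94 yaw 0.1325 gap 0.0109
124.0 [0.0019 0.0001 0.0006]
125.0 [0.0019 0.0019 0.0033]
126.0 [0.0019 0.0038 0.006 ]
127.0 [0.0019 0.0057 0.0086]
128.0 [0.002  0.0077 0.0112]
129.0 [0.002  0.0097 0.0137]
130.0 [0.002  0.0118 0.0162]
131.0 [0.002  0.0139 0.0187]
```

Call:
move_arm(
  targets=[
    [[0, 0.001, 0.0016, 0, 0.005], [0, 0.0021, 0.0032, 0, 0.005], [0, 0.0032, 0.0048, 0, 0.005]],
  ],
)

```text
time: 9.23
eef_pos: [0.4454, 0.2008, 0.2578]
orientation: [-1.573, -0.003, 0.133]
wrist_force: [-1.7, 0.1, 0.2]
finger_gap: 0.123
```

```bash
python3 -c "
from h import *
arc(np.arange(125,132,1.),.1865)"
```

```text
t 9.23 th 125.67 r 0.1862 xr -0.0019 Ftan(+open) 0.17 Frad 0.34 yaw 0.1325 gap 0.0109
125.0 [ 0.0019 -0.0015 -0.0016]
126.0 [0.0019 0.0004 0.001 ]
127.0 [0.002  0.0024 0.0036]
128.0 [0.002  0.0043 0.0062]
129.0 [0.002  0.0064 0.0088]
130.0 [0.002  0.0084 0.0113]
131.0 [0.002  0.0105 0.0138]
```

Call:
move_arm(
  targets=[
    [[0, 0.0011, 0.0017, 0, 0.005], [0, 0.0022, 0.0033, 0, 0.005], [0, 0.0034, 0.0049, 0, 0.005]],
  ],
)

```text
time: 9.48
eef_pos: [0.4448, 0.2057, 0.2542]
orientation: [-1.573, -0.003, 0.132]
wrist_force: [-2.6, 1.0, 0.2]
finger_gap: 0.126
```

```bash
python3 -c "
from h import *
arc(np.arange(127,136,1.),.1865)
s,R2=cam('scene')
cv2.imwrite('pics/s4.png',cv2.resize(s['image'][105:255,175:335][:,:,::-1],None,fx=4,fy=4,interpolation=cv2.INTER_CUBIC))
"
```

```text
t 9.48 th 127.55 r 0.1863 xr -0.0020 Ftan(+open) 0.91 Frad 0.98 yaw 0.1324 gap 0.0111
127.0 [ 0.002  -0.0012 -0.0013]
128.0 [0.002  0.0007 0.0013]
129.0 [0.002  0.0028 0.0038]
130.0 [0.002  0.0048 0.0063]
131.0 [0.002  0.0069 0.0088]
132.0 [0.002  0.0091 0.0113]
133.0 [0.002  0.0113 0.0137]
134.0 [0.002  0.0135 0.016 ]
135.0 [0.002  0.0158 0.0184]
```

View pics/s4.png

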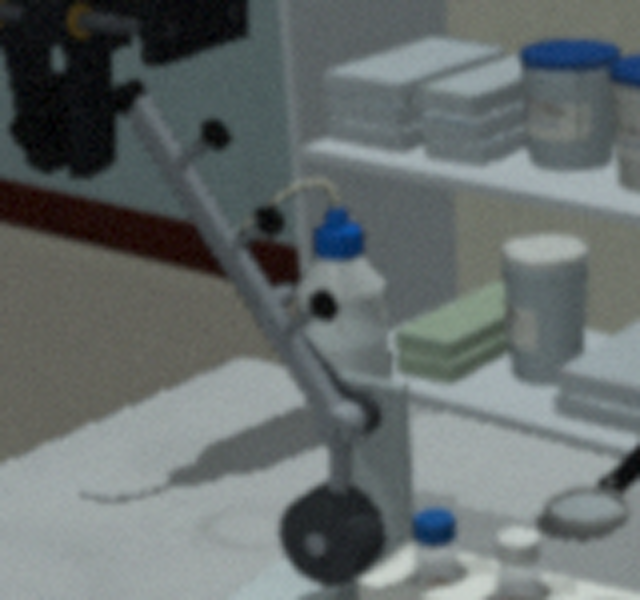

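Call:
move_arm(
  targets=[
    [[0, 0.0007, 0.001, 0, 0.005], [0, 0.0014, 0.002, 0, 0.005], [0, 0.002, 0.0028, 0, 0.005]],
  ],
)

```text
time: 9.78
eef_pos: [0.4444, 0.2087, 0.2519]
orientation: [-1.573, -0.003, 0.133]
wrist_force: [-1.0, 0.2, -0.6]
finger_gap: 0.125
```

```bash
python3 -c "
from h import *
arc(np.arange(128,136,1.),.1865)
"
```

```text
t 9.78 th 128.73 r 0.1864 xr -0.0020 Ftan(+open) 0.64 Frad -0.30 yaw 0.1327 gap 0.0110
128.0 [ 0.002  -0.0016 -0.0018]
129.0 [0.002  0.0004 0.0008]
130.0 [0.002  0.0025 0.0033]
131.0 [0.002  0.0046 0.0058]
132.0 [0.002  0.0068 0.0082]
133.0 [0.002  0.009  0.0106]
134.0 [0.002  0.0112 0.013 ]
135.0 [0.002  0.0135 0.0153]
```

Call:
move_arm(
  targets=[
    [[0, 0.0008, 0.0011, 0, 0.005], [0, 0.0016, 0.0021, 0, 0.005], [0, 0.0025, 0.0032, 0, 0.005]],
  ],
)

```text
time: 10.03
eef_pos: [0.444, 0.2118, 0.2494]
orientation: [-1.573, -0.003, 0.133]
wrist_force: [-1.7, -0.6, 1.6]
finger_gap: 0.122
```

```bash
python3 -c "
from h import *
arc(np.arange(129,136,1.),.1865)
"
```

```text
t 10.03 th 129.95 r 0.1864 xr -0.0020 Ftan(+open) -1.34 Frad 1.02 yaw 0.1325 gap 0.0108
129.0 [ 0.002  -0.0021 -0.0023]
130.0 [0.002  0.     0.0002]
131.0 [0.002  0.0021 0.0027]
132.0 [0.002  0.0043 0.0051]
133.0 [0.002  0.0065 0.0075]
134.0 [0.002  0.0087 0.0099]
135.0 [0.002  0.011  0.0122]
```

Call:
move_arm(
  targets=[
    [[0, 0.0007, 0.0008, 0, 0.005], [0, 0.0007, 0.0008, 0, 0.005]],
  ],
)

```text
time: 10.2
eef_pos: [0.4439, 0.2126, 0.2487]
orientation: [-1.573, -0.003, 0.133]
wrist_force: [-3.1, -0.8, 2.6]
finger_gap: 0.126
```

```bash
python3 -c "
from h import *
arc([],.1865)
"
```

```text
t 10.20 th 130.27 r 0.1864 xr -0.0020 Ftan(+open) -1.97 Frad 1.70 yaw 0.1326 gap 0.0111
```

Call:
move_arm(
  targets=[
    [[0, -0.0005, -0.0006, 0, 0.005], [0, -0.0005, -0.0006, 0, 0.012], [0, -0.0005, -0.0006, 0, 0.018], [0, -0.0005, -0.0006, 0, 0.024], [0, -0.0005, -0.0006, 0, 0.035], [0, -0.0005, -0.0006, 0, 0.05]],
  ],
)

```text
time: 10.7
eef_pos: [0.4442, 0.2121, 0.2493]
orientation: [-1.573, -0.003, 0.132]
wrist_force: [0.7, 0.2, -0.8]
finger_gap: 0.4
```

```bash
python3 -c "
from h import *
arc([],.1865)
c=robot.capture('wrist'); cv2.imwrite('pics/w3.png',c['image'][:,:,::-1])
s,R2=cam('scene')
cv2.imwrite('pics/s5.png',cv2.resize(s['image'][105:255,175:335][:,:,::-1],None,fx=4,fy=4,interpolation=cv2.INTER_CUBIC))
"
```

```text
t 10.70 th 130.02 r 0.1865 xr -0.0017 Ftan(+open) 0.61 Frad -0.48 yaw 0.1324 gap 0.0352
```

View pics/w3.png

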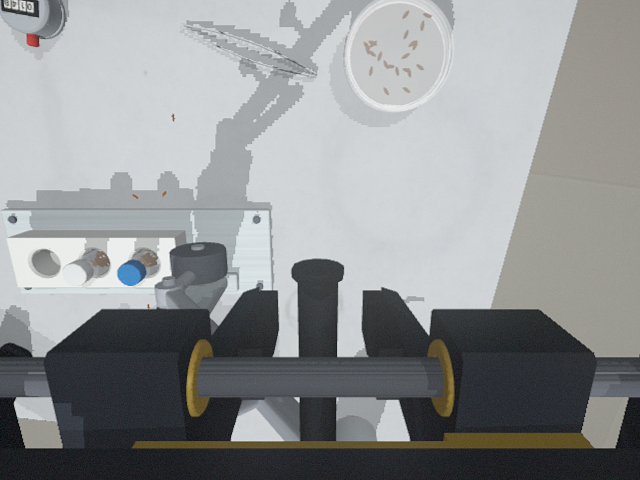

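View pics/s5.png

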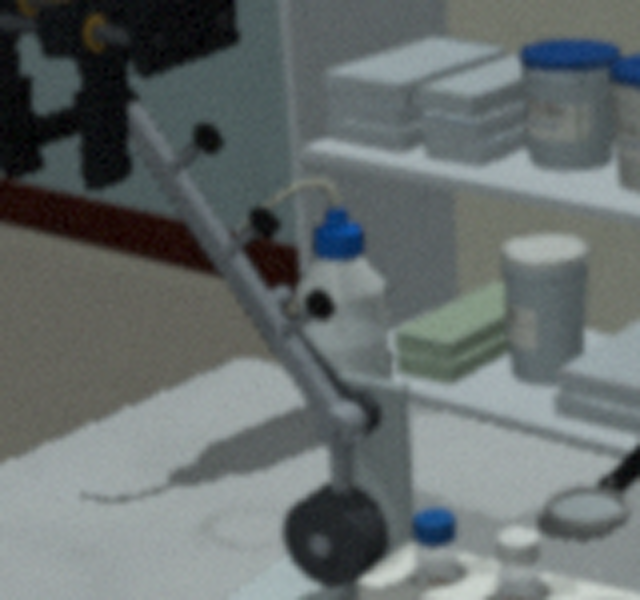

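Call:
move_arm(
  targets=[
    [[0, 0, 0, 0, 0.06], [0, 0, 0, 0, 0.06], [0, -0.01, 0, 0, 0.06], [0, -0.035, 0, 0, 0.06], [0, -0.065, 0, 0, 0.06], [0, -0.07, -0.02, 0, 0.06], [0, -0.07, -0.05, 0, 0.06], [0, -0.07, -0.09, 0, 0.06], [0, -0.07, -0.13, 0, 0.06], [0, -0.07, -0.13, 0, 0.06]],
  ],
)

```text
time: 11.63
eef_pos: [0.4619, 0.0753, 0.3207]
orientation: [-1.576, -0.004, 0.122]
wrist_force: [-0.1, -0.1, -0.4]
finger_gap: 0.679
```

```bash
python3 - <<'E'
from h import *
print(np.round(robot.state()["qpos"],3))
to(rk(0,-.048,.2),[.486,-.231,.2],yaw=RY-np.pi/2)
c,R=cam('top'); W=cloud(c,R); im=c["image"]
cv2.imwrite('pics/t4.png',cv2.resize(im[170:300,130:350][:,:,::-1],None,fx=3.6,fy=3.6,interpolation=cv2.INTER_CUBIC))
E
```

```text
[-0.459  0.14   0.22   1.934 -0.028  1.067  1.465]
t 11.63 pos [0.4619 0.0753 0.3207] rpy [-1.5761 -0.0044  0.1223] F [-0.15 -0.06 -0.43] gap 0.0598
 -> [np.float64(0.5260406472624789), np.float64(-0.045905592646219726), 0.2] shift [ 0.0483  0.1216 -0.1275] turn 89.66
 -> [0.486, -0.231, 0.2] shift [-0.014   0.1223 -0.3063] turn 89.66
```

View pics/t4.png

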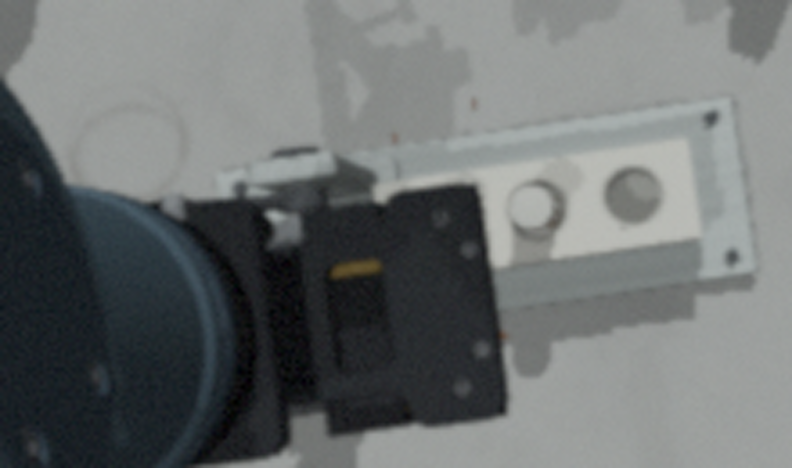

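```bash
python3 - <<'E'
from h import *
to(rk(0,-.11,.22),yaw=RY-np.pi/2)
E
```

```text
t 11.68 pos [0.4616 0.0792 0.3206] rpy [-1.5741 -0.0043  0.125 ] F [0.23 0.38 1.05] gap 0.0601
 -> [np.float64(0.5339723166431809), np.float64(-0.10739614981425355), 0.22] shift [ 0.0481  0.1014 -0.1939] turn 89.81
```

Call:
move_arm(
  targets=[
    [[0.005, 0.0, -0.02, 7, 0.06], [0.01, 0.01, -0.04, 14, 0.06], [0.015, 0.02, -0.06, 21, 0.06], [0.02, 0.03, -0.08, 28, 0.06], [0.025, 0.04, -0.1, 35, 0.06], [0.03, 0.05, -0.12, 42, 0.06], [0.035, 0.06, -0.14, 49, 0.06], [0.04, 0.07, -0.16, 56, 0.06], [0.044, 0.085, -0.18, 63, 0.06], [0.048, 0.1, -0.194, 70, 0.06]],
  ],
)

```text
time: 12.52
eef_pos: [0.535, -0.1079, 0.2215]
orientation: [-1.566, -0.005, -1.102]
wrist_force: [-0.4, 0.5, -0.6]
finger_gap: 0.685
```

```bash
python3 - <<'E'
from h import *
to(rk(0,-.11,.22),yaw=RY-np.pi/2)
E
```

```text
t 12.52 pos [ 0.535  -0.1079  0.2215] rpy [-1.5664 -0.0051 -1.1024] F [-0.39  0.46 -0.59] gap 0.0603
 -> [np.float64(0.5339723166431809), np.float64(-0.10739614981425355), 0.22] shift [-0.0009  0.0015 -0.0007] turn 19.49
```

Call:
move_arm(
  targets=[
    [[0, 0, 0, 7, 0.06], [0, 0, 0, 14, 0.06], [0, 0, 0, 19.5, 0.06], [0, 0, 0, 19.5, 0.06]],
  ],
)

```text
time: 12.85
eef_pos: [0.5356, -0.1063, 0.2216]
orientation: [-1.565, -0.003, -1.444]
wrist_force: [0.0, 0.5, 0.3]
finger_gap: 0.678
```

```bash
python3 - <<'E'
from h import *
to([.486,-.231,.12],yaw=RY-np.pi/2)
s=robot.state(); c=robot.capture("wrist"); np.savez("w4.npz",img=c["image"],pos=s["eef_pos"],ori=s["orientation"],T=c["tool_from_camera"],K=c["intrinsics"],z=c["range_z"])
cv2.imwrite('pics/w4.png',c["image"][:,:,::-1])
c,R=cam('top'); im=c["image"]; np.savez("t5.npz",img=im,z=c["range_z"])
cv2.imwrite('pics/t5.png',cv2.resize(im[170:300,130:350][:,:,::-1],None,fx=3.6,fy=3.6,interpolation=cv2.INTER_CUBIC))
E
```

```text
t 12.85 pos [ 0.5356 -0.1063  0.2216] rpy [-1.565  -0.0027 -1.4442] F [0.01 0.49 0.28] gap 0.0597
 -> [0.486, -0.231, 0.12] shift [ 0.1171  0.1015 -0.0656] turn -0.10
```

View pics/w4.png

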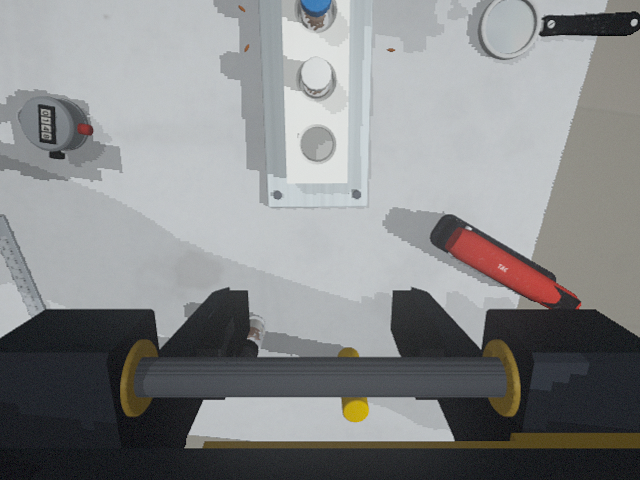

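View pics/t5.png

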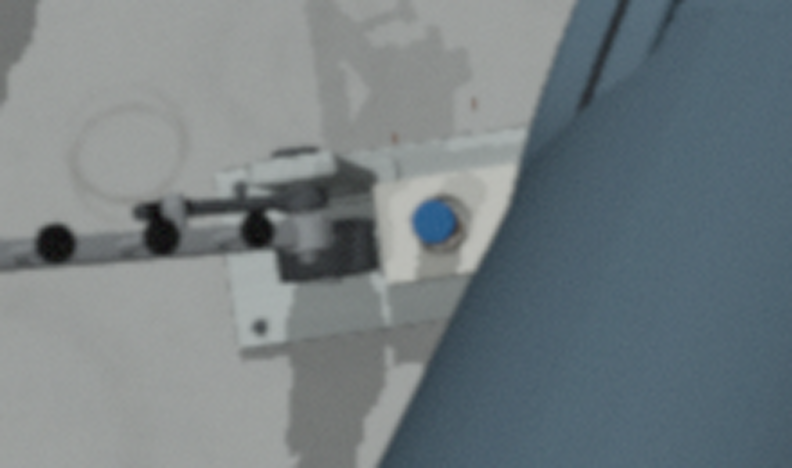

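```bash
cat >> h.py <<'E'
def wray(d,u,v,h):
    Rt=Ro.from_euler('xyz',d["ori"]).as_matrix(); T=d["T"]; K=d["K"]
    o=Rt@T[:3,3]+d["pos"]; r=Rt@T[:3,:3]@np.array([(u-K[0,2])/K[0,0],(v-K[1,2])/K[1,1],1]); return o+r*(h-o[2])/r[2]
E
python3 - <<'E'
from h import *
d=np.load("w4.npz"); im=d["img"]; g=cv2.cvtColor(im,cv2.COLOR_RGB2GRAY)
cv2.imwrite('pics/w4c.png',cv2.resize(im[0:215,230:400][:,:,::-1],None,fx=3.5,fy=2.79,interpolation=cv2.INTER_CUBIC))
# well mouth: non-white blob inside block
m=((im.min(2)<200)).astype(np.uint8); sub=np.zeros_like(m); sub[118:172,290:347]=m[118:172,290:347]
n,l,s,ct=cv2.connectedComponentsWithStats(sub); i=1+np.argmax(s[1:,4]); print(s[1:],ct[1:])
cn=max(cv2.findContours((l==i).astype(np.uint8),0,1)[0],key=cv2.contourArea); e=cv2.fitEllipse(cv2.convexHull(cn)); print(e)
print("well", wray(d,*e[0],.038), "rack est",rk(0,-.048,.038))
# block corners & plate corners
w=wray
for n,(u,v,h) in dict(platR=(368,207,.008),platL=(268,206,.008),blkL=(286,183.5,.038),blkR=(347.5,183.5,.038)).items(): print(n,w(d,u,v,h).round(4))
print("plate exp",np.round(rk(.046,-.105,.008),4),np.round(rk(-.046,-.105,.008),4)," blk exp",np.round(rk(-.025,-.079,.038),4),np.round(rk(.025,-.079,.038),4))
# t5 top-view vial etc: earlier t3/t4 well
E
```

```text
[[ 300  124   37   40 1108]
 [ 297  133    2    5    6]] [[317.87274368 143.73285199]
 [297.33333333 134.83333333]]
((317.9070739746094, 143.7342529296875), (36.096736907958984, 38.90522766113281), 177.64163208007812)
well [ 0.52788244 -0.04218396  0.038     ] rack est [np.float64(0.5260406472624789), np.float64(-0.045905592646219726), 0.038]
platR [ 0.5809 -0.0931  0.008 ]
platL [ 0.4894 -0.1037  0.008 ]
blkL [ 0.5057 -0.0771  0.038 ]
blkR [ 0.5562 -0.0707  0.038 ]
plate exp [ 0.579  -0.0966  0.008 ] [ 0.4877 -0.1083  0.008 ]  blk exp [ 0.5052 -0.0798  0.038 ] [ 0.5548 -0.0735  0.038 ]
```

View pics/w4c.png

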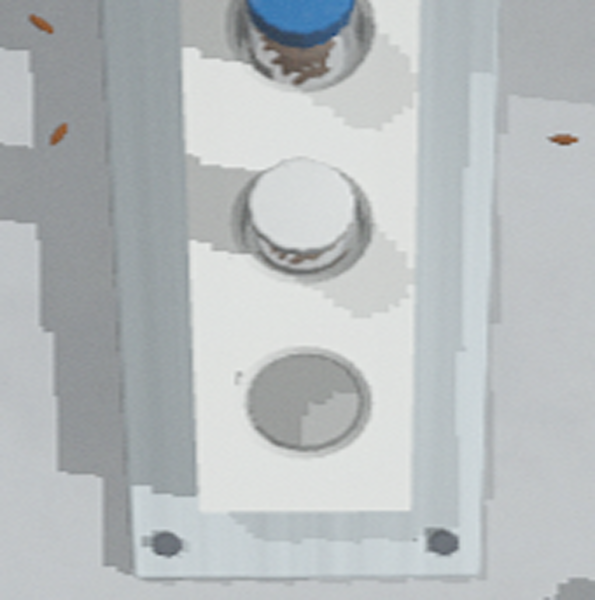

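Call:
move_arm(
  targets=[
    [[0.035, 0, -0.012, 0, 0.06], [0.07, 0, -0.025, 0, 0.06], [0.105, -0.01, -0.038, 0, 0.06], [0.14, -0.015, -0.052, 0, 0.06], [0.175, -0.018, -0.065, 0, 0.06], [0.182, -0.018, -0.065, 0, 0.06], [0.182, -0.018, -0.065, 0, 0.06]],
  ],
)

```text
time: 13.53
eef_pos: [0.4943, -0.2987, 0.2405]
orientation: [-1.564, -0.005, -1.44]
wrist_force: [0.6, 0.2, -0.3]
finger_gap: 0.679
```

```bash
python3 - <<'E'
from h import *
to([.486,-.231,.12],yaw=RY-np.pi/2)
s=robot.state(); c=robot.capture("wrist"); np.savez("w5.npz",img=c["image"],pos=s["eef_pos"],ori=s["orientation"],T=c["tool_from_camera"],K=c["intrinsics"],z=c["range_z"])
im=c["image"]; cv2.imwrite('pics/w5.png',im[:,:,::-1])
d=np.load("w5.npz"); dark=(im.max(2)<60).astype(np.uint8); dark[290:]=0
n,l,st,ct=cv2.connectedComponentsWithStats(dark)
for i in range(1,n):
    if st[i,4]>150: print(st[i],ct[i],wray(d,*ct[i],.059).round(4))
E
```

```text
t 13.53 pos [ 0.4943 -0.2987  0.2405] rpy [-1.564  -0.0047 -1.4403] F [ 0.62  0.15 -0.3 ] gap 0.0598
 -> [0.486, -0.231, 0.12] shift [-0.0688  0.1202 -0.0002] turn 0.12
[ 516    0  124  107 3780] [572.42142857  55.56058201] [ 0.6686 -0.146   0.059 ]
```

View pics/w5.png

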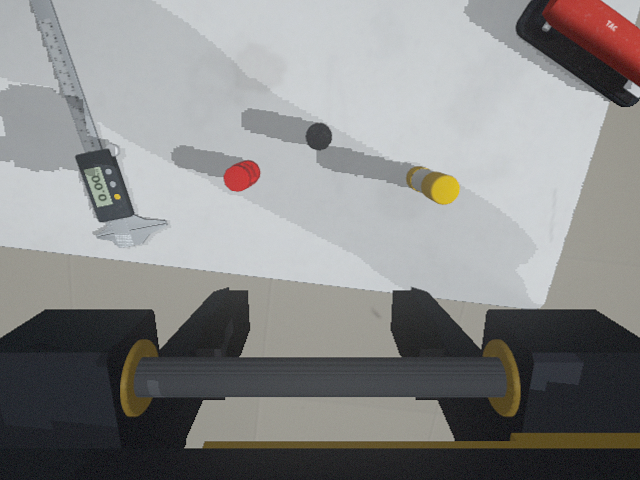

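```bash
python3 - <<'E'
from h import *
d=np.load("w5.npz"); im=d["img"]
cv2.imwrite('pics/w5c.png',cv2.resize(im[90:220,190:480][:,:,::-1],None,fx=2.7,fy=2.7,interpolation=cv2.INTER_CUBIC))
dark=(im.max(2)<75).astype(np.uint8); sub=np.zeros_like(dark); sub[115:160,300:340]=dark[115:160,300:340]
n,l,st,ct=cv2.connectedComponentsWithStats(sub); i=1+np.argmax(st[1:,4]); print(st[i],ct[i]); 
v=wray(d,*ct[i],.059); print("vial",v)
to([v[0],v[1],.12],[v[0],v[1],.045])
E
```

```text
[306 124  25  26 473] [318.20718816 136.6384778 ]
vial [ 0.48605433 -0.22942762  0.059     ]
t 13.58 pos [ 0.4951 -0.296   0.2399] rpy [-1.5643 -0.0026 -1.4375] F [-0.17 -0.08  0.33] gap 0.0597
 -> [np.float64(0.48605432816611543), np.float64(-0.22942761996596603), 0.12] shift [-0.0675  0.1197 -0.0009] 
 -> [np.float64(0.48605432816611543), np.float64(-0.22942761996596603), 0.045] shift [-0.0677  0.1947 -0.0014]
```

View pics/w5c.png

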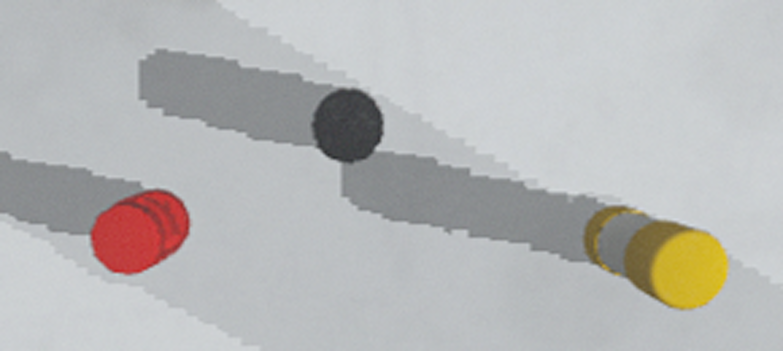

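Call:
move_arm(
  targets=[
    [[-0.03, 0.03, 0, 0, 0.05], [-0.06, 0.06, -0.001, 0, 0.046], [-0.0675, 0.095, -0.001, 0, 0.046], [-0.0675, 0.12, -0.001, 0, 0.046], [-0.0675, 0.12, -0.001, 0, 0.046], [-0.0675, 0.12, -0.001, 0, 0.046]],
  ],
)

```text
time: 14.08
eef_pos: [0.4859, -0.2274, 0.1193]
orientation: [-1.566, -0.001, -1.434]
wrist_force: [-0.7, -0.9, 0.9]
finger_gap: 0.527
```

```bash
python3 - <<'E'
from h import *
to([.486,-.230,.045])
s=robot.state(); print(np.round(s["qvel"],3))
c=robot.capture("wrist"); cv2.imwrite('pics/w6.png',c["image"][:,:,::-1])
E
```

```text
t 14.08 pos [ 0.4859 -0.2274  0.1193] rpy [-1.5663e+00 -9.0000e-04 -1.4342e+00] F [-0.67 -0.93  0.93] gap 0.0464
 -> [0.486, -0.23, 0.045] shift [ 0.0025  0.0743 -0.0006] 
[ 0.006 -0.039  0.041 -0.04   0.006  0.009 -0.005]
```

View pics/w6.png

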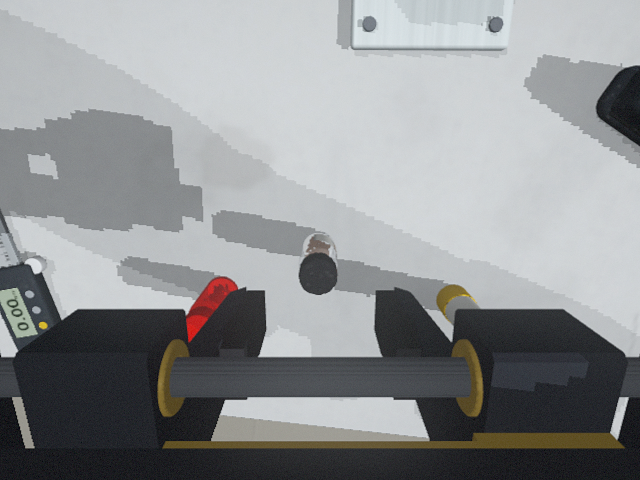

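```bash
python3 - <<'E'
from h import *
s=robot.state(); c=robot.capture("wrist"); im=c["image"]
d=dict(pos=s["eef_pos"],ori=s["orientation"],T=c["tool_from_camera"],K=c["intrinsics"])
sub=im[225:310,290:350]; cv2.imwrite('pics/w6c.png',cv2.resize(sub[:,:,::-1],None,fx=8,fy=7,interpolation=cv2.INTER_CUBIC))
print(np.round(s["qvel"],3),s["eef_pos"])
for v in (275,279,283): print(v,wray(d,319,v,.059).round(4))
E
```

```text
[ 0.006 -0.027  0.023 -0.016 -0.    -0.002  0.   ] [ 0.48678235 -0.22872216  0.12056909]
275 [ 0.4879 -0.2301  0.059 ]
279 [ 0.4882 -0.2324  0.059 ]
283 [ 0.4885 -0.2347  0.059 ]
```

View pics/w6c.png

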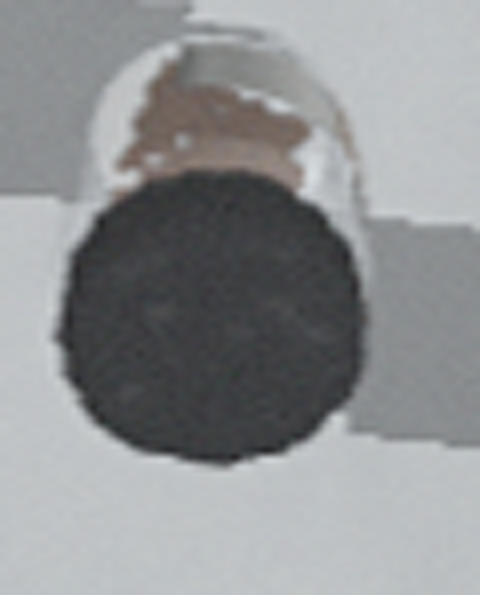

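Call:
move_arm(
  targets=[
    [[0.0005, 0.02, 0, 0, 0.046], [0.0005, 0.045, 0, 0, 0.046], [0.0005, 0.065, 0, 0, 0.046], [0.0005, 0.0755, 0, 0, 0.046], [0.0005, 0.0755, 0, 0, 0.046], [0.0005, 0.0755, 0, 0, 0.03], [0.0005, 0.0755, 0, 0, 0.018], [0.0005, 0.0755, 0, 0, 0.018], [0.0005, 0.0755, 0, 0, 0.018], [0.0005, 0.0755, 0, 0, 0.018]],
  ],
  grip_force=10,
)

```text
time: 15.02
eef_pos: [0.4885, -0.2305, 0.0467]
orientation: [-1.561, -0.004, -1.436]
wrist_force: [-1.6, -0.3, 2.8]
finger_gap: 0.264
```

```bash
python3 - <<'E'
from h import *
to([.486,-.230,.045])
E
```

```text
t 15.02 pos [ 0.4885 -0.2305  0.0467] rpy [-1.561  -0.0042 -1.4364] F [-1.62 -0.25  2.8 ] gap 0.0233
 -> [0.486, -0.23, 0.045] shift [-0.0008  0.0016 -0.0024]
```

Call:
move_arm(
  targets=[
    [[0, -0.01, 0, 0, 0.015], [0, -0.03, 0, 0, 0.015], [0, -0.06, 0, 0, 0.015], [0, -0.1, 0, 0, 0.015], [0, -0.13, 0, 0, 0.015], [0, -0.13, 0, 0, 0.015], [0, -0.13, 0, 0, 0.015]],
  ],
)

```text
time: 15.6
eef_pos: [0.4882, -0.2303, 0.1787]
orientation: [-1.557, -0.006, -1.436]
wrist_force: [-0.3, 0.0, -0.3]
finger_gap: 0.262
```

```bash
python3 - <<'E'
from h import *
to([.527,-.044,.13],[.527,-.105,.18],yaw=RY-np.pi/2)
E
```

```text
t 15.6 pos [ 0.4882 -0.2303  0.1787] rpy [-1.5571 -0.0055 -1.4363] F [-0.26  0.03 -0.27] gap 0.0231
 -> [0.527, -0.044, 0.13] shift [-0.1797  0.0486  0.0627] turn 0.36
 -> [0.527, -0.105, 0.18] shift [-0.119  -0.0012  0.0552] turn 0.36
```

Stop short of the well to measure it with the arm settled.

Call:
move_arm(
  targets=[
    [[-0.03, 0, 0.014, 0, 0.015], [-0.06, 0, 0.028, 0, 0.015], [-0.09, 0, 0.042, 0, 0.015], [-0.11, 0, 0.052, 0.3, 0.015], [-0.119, 0, 0.056, 0.3, 0.015], [-0.119, 0, 0.056, 0.3, 0.015], [-0.119, 0, 0.056, 0.3, 0.015], [-0.119, 0, 0.056, 0.3, 0.015], [-0.119, 0, 0.056, 0.3, 0.015]],
  ],
)

```text
time: 16.35
eef_pos: [0.527, -0.1071, 0.1788]
orientation: [-1.558, -0.006, -1.445]
wrist_force: [-0.7, 0.2, -0.4]
finger_gap: 0.267
```

```bash
python3 - <<'E'
from h import *
to()
s=robot.state(); c=robot.capture("wrist"); im=c["image"]; print(np.abs(s["qvel"]).max(),robot.state()["eef_pos"])
d=dict(pos=s["eef_pos"],ori=s["orientation"],T=c["tool_from_camera"],K=c["intrinsics"]); np.savez("w7.npz",img=im,**d)
cv2.imwrite('pics/w7.png',im[:,:,::-1])
E
```

```text
t 16.35 pos [ 0.527  -0.1071  0.1788] rpy [-1.5576 -0.0062 -1.4446] F [-0.66  0.22 -0.39] gap 0.0236
0.00372468466754485 [ 0.52714993 -0.10677532  0.17887504]
```

View pics/w7.png

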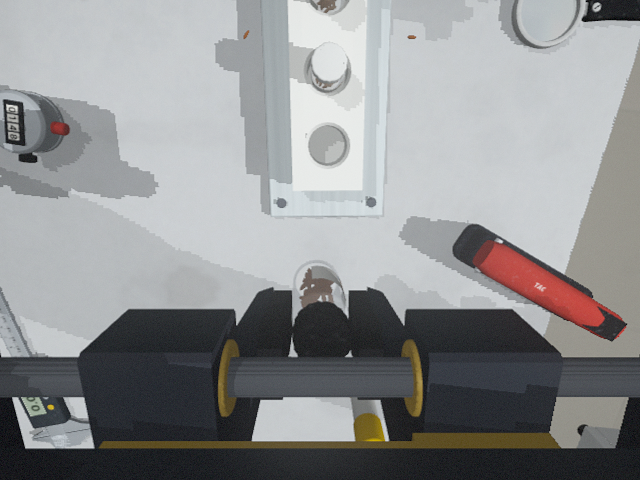

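```bash
python3 - <<'E'
from h import *
d=np.load("w7.npz"); im=d["img"]
cv2.imwrite('pics/w7a.png',cv2.resize(im[250:345,280:365][:,:,::-1],None,fx=7,fy=6.2,interpolation=cv2.INTER_CUBIC))
m=(im.min(2)<200).astype(np.uint8); sub=np.zeros_like(m); sub[120:172,302:354]=m[120:172,302:354]
n,l,s,ct=cv2.connectedComponentsWithStats(sub); i=1+np.argmax(s[1:,4])
cn=max(cv2.findContours((l==i).astype(np.uint8),0,1)[0],key=cv2.contourArea); e=cv2.fitEllipse(cv2.convexHull(cn)); print(s[i],e)
w=wray(d,*e[0],.038); print("well",w)
# rack frame check: block end corners
for u in (320,321,322):
  for v in (285,288,291): print(u,v,wray(d,u,v,d["pos"][2]-.0467).round(4))
Rt=Ro.from_euler('xyz',d["ori"]).as_matrix(); print("TCP axis down:",Rt[:,1].round(4),"expected bottom",(d["pos"]+Rt[:,1]*.0467).round(4))
# expected bottom circle outline in image
T=np.linalg.inv(d["T"]); K=d["K"]
a=np.linspace(0,2*np.pi,9)[:-1]
for nm,y in(("bot",.0467),("captop",.0467-.059)):
    q=np.stack([.0118*np.cos(a),0*a+y,.0118*np.sin(a),1+0*a]); p=K@(T@q)[:3]; p=(p[:2]/p[2]).T; print(nm,p.round(1).tolist())
E
```

```text
[ 308  123   42   44 1413] ((328.8870849609375, 144.8932342529297), (41.718040466308594, 43.35517883300781), 2.560800075531006)
well [ 0.52786647 -0.04205482  0.038     ]
320 285 [ 0.5288 -0.1082  0.1321]
320 288 [ 0.529  -0.1099  0.1321]
320 291 [ 0.5292 -0.1115  0.1321]
321 285 [ 0.5293 -0.1082  0.1321]
321 288 [ 0.5295 -0.1098  0.1321]
321 291 [ 0.5297 -0.1114  0.1321]
322 285 [ 0.5298 -0.1081  0.1321]
322 288 [ 0.53   -0.1097  0.1321]
322 291 [ 0.5302 -0.1114  0.1321]
TCP axis down: [ 0.0139 -0.0045 -0.9999] expected bottom [ 0.5277 -0.1073  0.1321]
bot [[318.0, 304.4], [334.4, 298.2], [341.4, 283.0], [334.7, 267.4], [318.0, 260.8], [301.3, 267.4], [294.7, 283.0], [301.7, 298.2]]
captop [[317.3, 374.0], [340.4, 365.7], [350.5, 345.2], [341.1, 324.0], [317.2, 315.0], [293.3, 324.0], [284.1, 345.2], [294.2, 365.7]]
```

View pics/w7a.png

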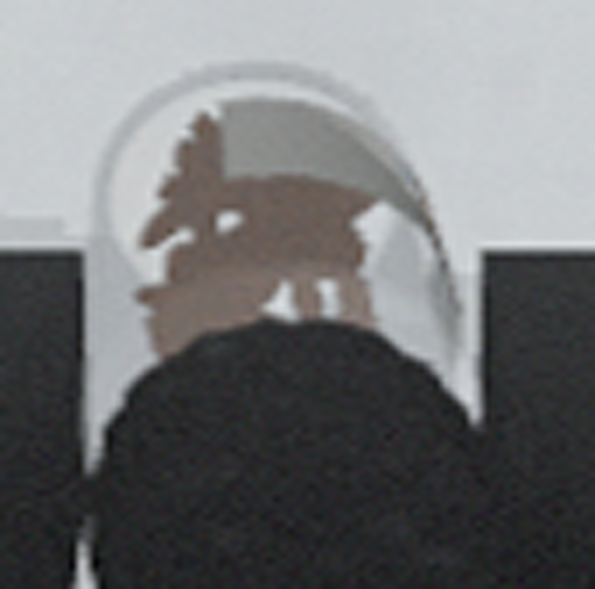

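```bash
python3 - <<'E'
from h import *
c,R=cam("top")
for u,v in [(306.1,224.2),(306.1-.5,224.2)]: print(ray(c,R,u,v,.038))
s,R2=cam("scene"); im=s["image"]; cv2.imwrite('pics/s7.png',cv2.resize(im[200:300,240:400][:,:,::-1],None,fx=5,fy=5,interpolation=cv2.INTER_CUBIC))
cv2.imwrite('pics/t7.png',cv2.resize(c["image"][180:270,260:380][:,:,::-1],None,fx=6,fy=6,interpolation=cv2.INTER_CUBIC))
E
```

```text
[ 0.5275614  -0.04534206  0.038     ]
[ 0.5275754  -0.04444825  0.038     ]
```

View pics/s7.png

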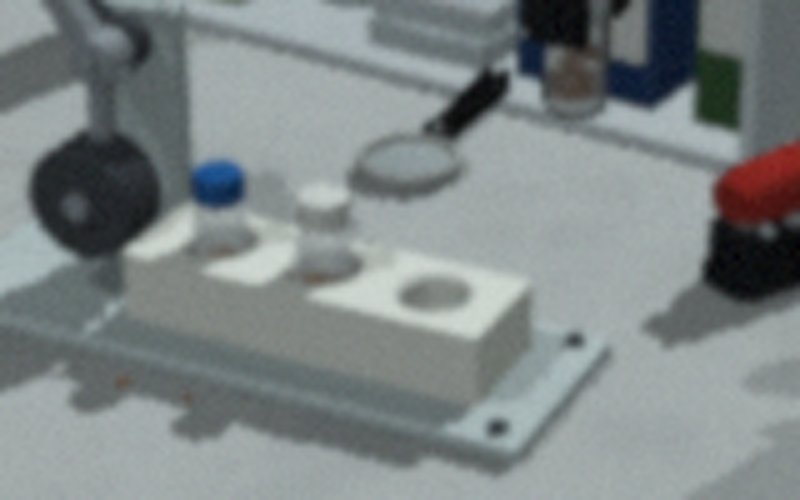

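```bash
python3 - <<'E'
from h import *
s,R2=cam("scene"); print(ray(s,R2,327.2,258.4,.038))
to([.5277,-.0433,.115],[.5277,-.0433,.095],yaw=RY-np.pi/2)
E
```

```text
[ 0.52392278 -0.04907179  0.038     ]
t 16.55 pos [ 0.5275 -0.1058  0.1789] rpy [-1.5571 -0.0056 -1.443 ] F [-0.49  0.18 -0.84] gap 0.0235
 -> [0.5277, -0.0433, 0.115] shift [-0.0623  0.0637  0.0073] turn -0.03
 -> [0.5277, -0.0433, 0.095] shift [-0.0624  0.0837  0.007 ] turn -0.03
```

Call:
move_arm(
  targets=[
    [[-0.03, 0, 0.004, 0, 0.015], [-0.055, 0.01, 0.007, 0, 0.015], [-0.062, 0.035, 0.007, 0, 0.015], [-0.062, 0.055, 0.007, 0, 0.015], [-0.062, 0.064, 0.007, 0, 0.015], [-0.062, 0.074, 0.007, 0, 0.015], [-0.062, 0.08, 0.007, 0, 0.015], [-0.062, 0.08, 0.007, 0, 0.015], [-0.062, 0.08, 0.007, 0, 0.015]],
  ],
)

```text
time: 17.3
eef_pos: [0.528, -0.0444, 0.099]
orientation: [-1.557, -0.006, -1.444]
wrist_force: [0.1, 0.8, -0.0]
finger_gap: 0.27
```

```bash
python3 - <<'E'
from h import *
to([.5277,-.044,.095],yaw=RY-np.pi/2)
c=robot.capture("wrist"); im=c["image"]
cv2.imwrite('pics/w8.png',cv2.resize(im[150:370,220:420][:,:,::-1],None,fx=3,fy=2.7,interpolation=cv2.INTER_CUBIC))
s,R2=cam("scene"); im=s["image"]; cv2.imwrite('pics/s8.png',cv2.resize(im[200:300,260:400][:,:,::-1],None,fx=5.7,fy=5.7,interpolation=cv2.INTER_CUBIC))
E
```

```text
t 17.3 pos [ 0.528  -0.0444  0.099 ] rpy [-1.5566 -0.0059 -1.444 ] F [ 0.05  0.84 -0.01] gap 0.0238
 -> [0.5277, -0.044, 0.095] shift [-0.0005  0.004  -0.0003] turn -0.08
```

View pics/w8.png

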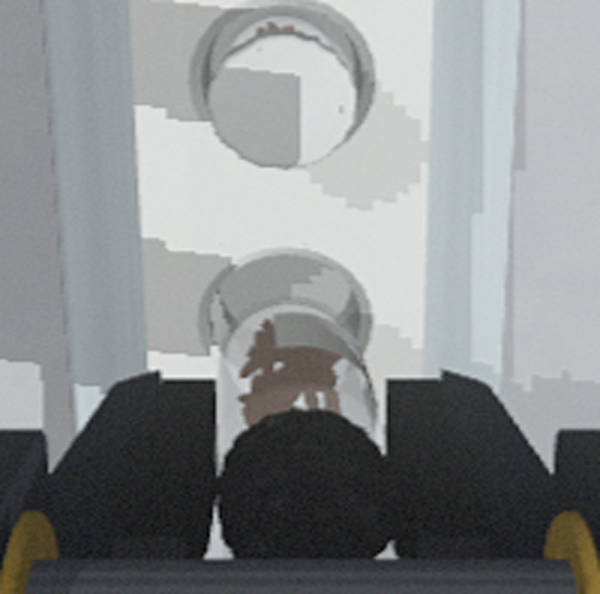

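View pics/s8.png

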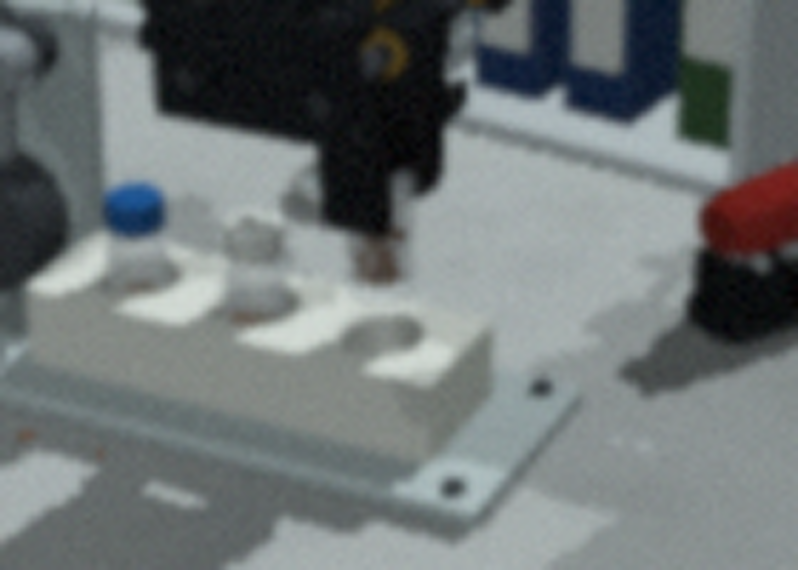

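```bash
python3 - <<'E'
from h import *
s=robot.state(); c=robot.capture("wrist"); im=c["image"].copy(); big=cv2.resize(im[220:320,270:370],None,fx=6,fy=6,interpolation=cv2.INTER_CUBIC)
Rt=Ro.from_euler('xyz',s["orientation"]).as_matrix(); T=c["tool_from_camera"]; K=c["intrinsics"]
d=dict(pos=s["eef_pos"],ori=s["orientation"],T=T,K=K); print(s["eef_pos"])
a=np.linspace(0,2*np.pi,60)
def pr(q): p=K@(np.linalg.inv(T)@np.c_[q,np.ones(len(q))].T)[:3]; return (p[:2]/p[2]).T
bot=pr(np.c_[.0118*np.cos(a),0*a+.0467,.0118*np.sin(a)])
w=np.array([.5277,-.0437,.038]); 
W=np.c_[w[0]+.0138*np.cos(a),w[1]+.0138*np.sin(a),0*a+.038]; wl=pr((W-s["eef_pos"])@Rt)
for p,col in((bot,(255,0,0)),(wl,(0,160,0))): cv2.polylines(big,[np.int32((p-[270,220])*6+3)],True,col,1)
cv2.imwrite('pics/w9.png',big[:,:,::-1])
E
```

```text
[ 0.52831137 -0.04417367  0.09944688]
```

View pics/w9.png

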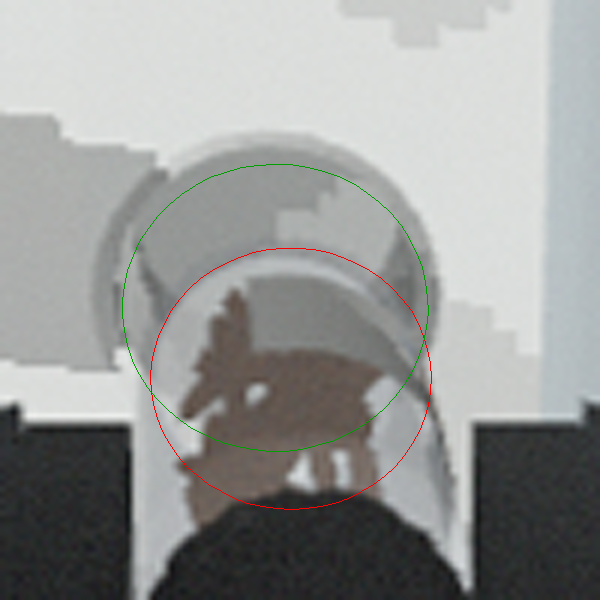

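Call:
move_arm(
  targets=[
    [[-0.002, 0.003, -0.0013, 0, 0.015], [-0.002, 0.007, -0.0013, 0, 0.015], [-0.002, 0.01, -0.0013, 0, 0.015], [-0.002, 0.01, -0.0013, 0, 0.015], [-0.002, 0.01, -0.0013, 0, 0.015]],
  ],
)

```text
time: 17.87
eef_pos: [0.5267, -0.0422, 0.0891]
orientation: [-1.556, -0.006, -1.443]
wrist_force: [-0.0, 0.4, -1.0]
finger_gap: 0.266
```

```bash
python3 - <<'E'
from h import *
to()
s=robot.state(); c=robot.capture("wrist"); im=c["image"].copy(); big=cv2.resize(im[220:320,270:370],None,fx=6,fy=6,interpolation=cv2.INTER_CUBIC)
Rt=Ro.from_euler('xyz',s["orientation"]).as_matrix(); T=c["tool_from_camera"]; K=c["intrinsics"]
a=np.linspace(0,2*np.pi,60)
def pr(q): p=K@(np.linalg.inv(T)@np.c_[q,np.ones(len(q))].T)[:3]; return (p[:2]/p[2]).T
bot=pr(np.c_[.0118*np.cos(a),0*a+.0467,.0118*np.sin(a)])
w=np.array([.5268,-.0423,.038]); 
W=np.c_[w[0]+.0156*np.cos(a),w[1]+.0156*np.sin(a),0*a+.038]; wl=pr((W-s["eef_pos"])@Rt)
for p,col in((bot,(255,0,0)),(wl,(0,160,0))): cv2.polylines(big,[np.int32((p-[270,220])*6+3)],True,col,1)
cv2.imwrite('pics/w10.png',big[:,:,::-1])
E
```

```text
t 17.87 pos [ 0.5267 -0.0422  0.0891] rpy [-1.5562 -0.0057 -1.4433] F [-0.04  0.38 -0.98] gap 0.0234
```

View pics/w10.png

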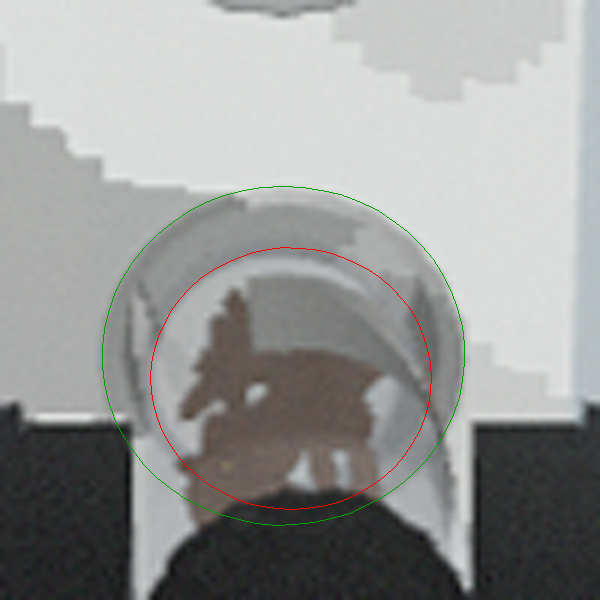

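Call:
move_arm(
  targets=[
    [[-0.0005, 0.003, 0, 0, 0.015], [-0.0005, 0.006, 0, 0, 0.015], [-0.0005, 0.009, 0, 0, 0.015]],
  ],
)

```text
time: 18.17
eef_pos: [0.527, -0.0419, 0.0801]
orientation: [-1.556, -0.006, -1.443]
wrist_force: [0.0, -1.5, -0.1]
finger_gap: 0.266
```

```bash
python3 -c "
from h import *
to()"
```

```text
t 18.17 pos [ 0.527  -0.0419  0.0801] rpy [-1.5557 -0.0059 -1.4435] F [ 0.03 -1.47 -0.09] gap 0.0234
```

Call:
move_arm(
  targets=[
    [[0.0004, 0.003, 0, 0, 0.015], [0.0004, 0.006, 0, 0, 0.015]],
  ],
)

```text
time: 18.33
eef_pos: [0.5271, -0.0424, 0.0736]
orientation: [-1.556, -0.006, -1.443]
wrist_force: [-0.4, -0.0, -0.6]
finger_gap: 0.266
```

```bash
python3 -c "
from h import *
to()"
```

```text
t 18.33 pos [ 0.5271 -0.0424  0.0736] rpy [-1.5559 -0.0059 -1.4435] F [-0.36 -0.04 -0.55] gap 0.0234
```

Call:
move_arm(
  targets=[
    [[0, 0.003, 0, 0, 0.015], [0, 0.006, 0, 0, 0.015], [0, 0.009, 0, 0, 0.015], [0, 0.012, 0, 0, 0.015]],
  ],
)

```text
time: 18.67
eef_pos: [0.5272, -0.0424, 0.0613]
orientation: [-1.556, -0.006, -1.443]
wrist_force: [-0.5, -0.1, -0.1]
finger_gap: 0.265
```

```bash
python3 -c "
from h import *
to()"
```

```text
t 18.67 pos [ 0.5272 -0.0424  0.0613] rpy [-1.5561 -0.006  -1.4435] F [-0.5  -0.06 -0.06] gap 0.0234
```

Call:
move_arm(
  targets=[
    [[0, 0.0015, 0, 0, 0.015], [0, 0.003, 0, 0, 0.015], [0, 0.0038, 0, 0, 0.015], [0, 0.0038, 0, 0, 0.015]],
  ],
)

```text
time: 19.0
eef_pos: [0.5272, -0.0425, 0.0573]
orientation: [-1.556, -0.006, -1.444]
wrist_force: [-0.1, 0.1, -0.4]
finger_gap: 0.264
```

```bash
python3 -c "
from h import *
to()"
```

```text
t 19.0 pos [ 0.5272 -0.0425  0.0573] rpy [-1.5562 -0.006  -1.4436] F [-0.09  0.11 -0.41] gap 0.0232
```

Call:
move_arm(
  targets=[
    [[0, 0, 0, 0, 0.022], [0, 0, 0, 0, 0.026], [0, 0, 0, 0, 0.03], [0, 0, 0, 0, 0.04], [0, 0, 0, 0, 0.04], [0, -0.005, 0, 0, 0.045], [0, -0.025, 0, 0, 0.045], [0, -0.055, 0, 0, 0.045], [0, -0.085, 0, 0, 0.045], [0, -0.085, 0, 0, 0.045]],
  ],
)

```text
time: 19.83
eef_pos: [0.5289, -0.0427, 0.1472]
orientation: [-1.548, -0.007, -1.444]
wrist_force: [0.8, -0.7, 0.6]
finger_gap: 0.516
```

```bash
python3 - <<'E'
from h import *
to()
c=robot.capture("wrist"); cv2.imwrite('pics/w11.png',c["image"][:,:,::-1])
s,R2=cam("scene"); im=s["image"]; cv2.imwrite('pics/s11.png',cv2.resize(im[130:300,200:400][:,:,::-1],None,fx=4,fy=3.5,interpolation=cv2.INTER_CUBIC))
E
```

```text
t 19.83 pos [ 0.5289 -0.0427  0.1472] rpy [-1.5485 -0.0066 -1.4444] F [ 0.8  -0.65  0.64] gap 0.0455
```

View pics/w11.png

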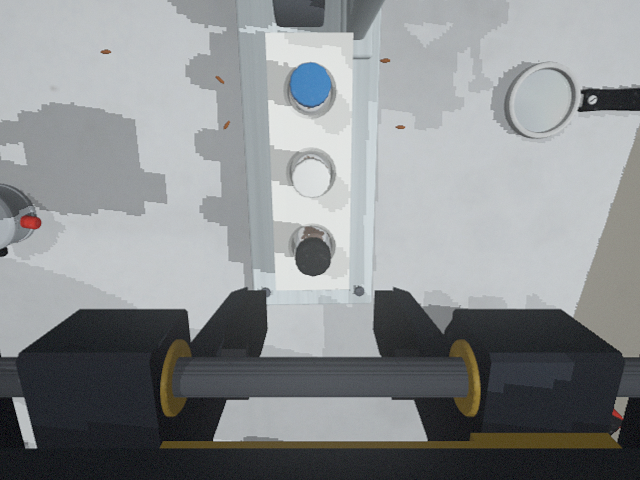

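View pics/s11.png

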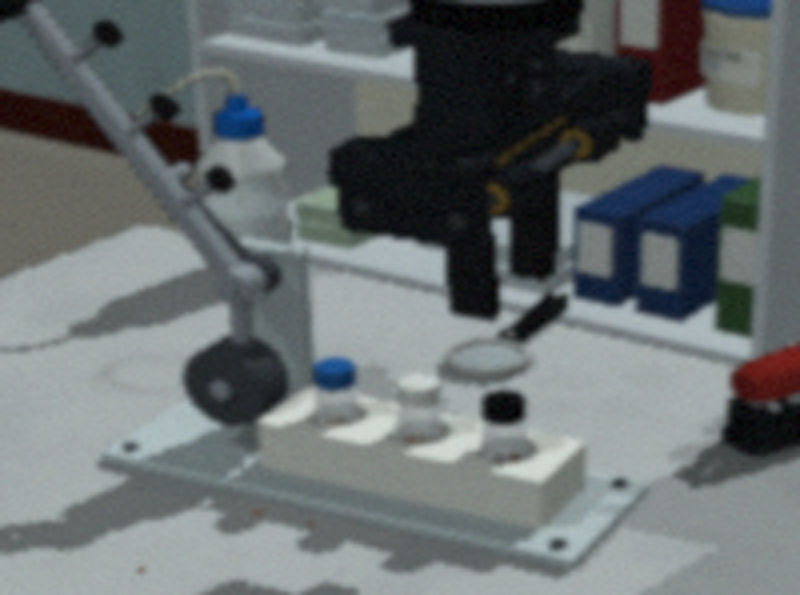

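Call:
move_arm(
  targets=[
    [[0, -0.03, 0, 0, 0.045], [0, -0.06, 0, 0, 0.045], [0, -0.08, 0, 0, 0.045], [0, -0.08, 0, 0, 0.045], [0, -0.08, 0, 0, 0.045], [0, -0.08, 0, 0, 0.045]],
  ],
)

```text
time: 20.43
eef_pos: [0.5242, -0.0413, 0.2219]
orientation: [-1.556, -0.005, -1.443]
wrist_force: [0.3, 0.0, -0.4]
finger_gap: 0.511
```

```bash
python3 - <<'E'
from h import *
to()
s=robot.state(); c=robot.capture("wrist"); im=c["image"]
Rt=Ro.from_euler('xyz',s["orientation"]).as_matrix(); T=c["tool_from_camera"]; K=c["intrinsics"]; z=c["range_z"]
v,u=np.mgrid[:480,:640]; P=np.stack([(u-K[0,2])/K[0,0]*z,(v-K[1,2])/K[1,1]*z,z],-1)
Wd=(P@T[:3,:3].T+T[:3,3])@Rt.T+s["eef_pos"]
hsv=cv2.cvtColor(im,cv2.COLOR_RGB2HSV)
near=(np.hypot(Wd[...,0]-.52,Wd[...,1]-.0)<.12)&(Wd[...,2]>.06)&(Wd[...,2]<.085)
n,l,st,ct=cv2.connectedComponentsWithStats(near.astype(np.uint8))
for i in range(1,n):
    if st[i,4]>60: print(st[i],im[l==i].mean(0).round(),np.median(Wd[l==i],0).round(4))
sc,R2=cam("scene"); cv2.imwrite('pics/s12.png',sc["image"][:,:,::-1])
E
```

```text
t 20.43 pos [ 0.5242 -0.0413  0.2219] rpy [-1.5561 -0.0055 -1.4429] F [ 0.34  0.   -0.39] gap 0.045
[ 290    0   40   52 1363] [75. 80. 84.] [0.5005 0.0944 0.0707]
[350  15  21  38 223] [ 98. 104. 105.] [0.5337 0.0888 0.073 ]
[303  85  31  32 755] [ 76. 132. 182.] [0.5139 0.0526 0.0699]
[304 154  29  30 658] [212. 216. 215.] [0.5198 0.0056 0.0699]
[306 215  27  29 624] [74. 77. 78.] [ 0.5266 -0.0397  0.0699]
```

View pics/s12.png

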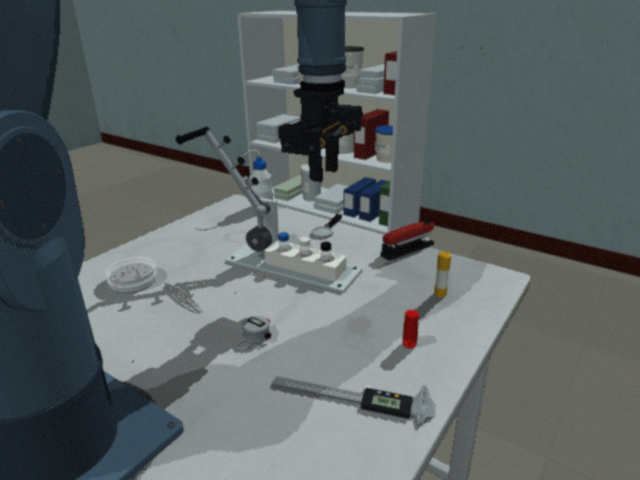

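```bash
python3 -c "
from rig import robot
print(robot.sign_off())"
```

```text
the job is handed in; nothing more can be done
None
```

The retaining arm is open on its stop and the black-capped vial is in the empty well; I handed the job in at about 20.5 s. No verdict was reported.

- **Arm:** I swung it over held in the gripper and eased it forward in small steps. It met the stop at about 130° from closed, with roughly 2–3 N at the handle. I backed off slightly before letting go, and it stayed there in every later picture.
- **Vial:** I lowered it into the well with wrist forces under 2 N and let go about 0.6 mm above the floor. All three vial caps then measured the same height (0.0699 m), so it is fully down. The gripper was then raised clear of everything.
- **Left alone:** the glue stick and the red vial look unmoved in the last picture. The white- and blue-capped vials stand in their wells; I checked this by eye and by cap height.
- **Disagreement:** the three cameras put the well's y position anywhere from -0.042 to -0.049 m. I used the close wrist view, comparing the vial in the gripper with the well directly. In the final check the new vial sits 46 mm along y from the middle one, against 48 mm between the wells; that is about 1–2 mm of play or measuring error.

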